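# Load the photometer and click its lid shut

## Robot

A 6-joint arm with a two-finger parallel gripper is mounted at the origin on a cart in front of the work surface, level with it; the furniture and walls round the work are solid. World frame = base frame: x ahead of the robot, y to its left, z up, the work surface at z = 0. Lengths are in m, angles in rad, forces in N, time in s.
With the tool pointing down it reaches from about 0.35 to 0.775 m from the base axis. Payload 5.5 kg.
Tool frame: the origin (TCP) lies at the very end of the fingers, on their centre line; the grasp point (between the pads) lies 19 mm behind it; x points along the fingers, y is the direction in which the jaws open and shut, and the axes are right-handed (so a half turn about x gives the same grasp; the last joint's range is limited). The gripper opens to 85 mm and grips with 20 to 120 N. Pads are 22 mm wide; open, the fingers measure 114 mm over their backs; the gripper's body (76 mm by 85 mm) begins 54 mm behind the grasp point. The pads swing forward as they close: fully open they stand 13 mm farther back than shut.
Start: joints at [1.147, 0.313, 0.046, 1.304, 0, 1.431], TCP at [0.161, 0.552, 0.231] pointing down, gripper open.
Joint ranges: [-2.76, 2.76], [-0.86, 1.69], [-1.03, 1.26], [-2.2, 2.34], [-1.47, 1.5], [-3.14, 3.14]. Speed limits (rad/s): [2.57, 2.57, 3.14, 3.14, 3.14, 3.14].

## Interface

Orientations are given as a unit quaternion [w, x, y, z].
In Python, from workcell import readout, cams, env, finder gives the robot as it stands.
- The arm moves only by the tool drive_tool, never from a script. Its argument "moves" is a list that holds one entry, the list of rows, each a list of 7 numbers: the shift along the tool's x, y, z in m, then the turn, a rotation vector about the tool's x, y, z in rad, then the closure in counts, from 0 (fully open) to 255 (shut). A call has exactly 5 rows; each row is the pose to reach, as a shift and turn from the pose measured when the call began, along the tool's axes at that moment; what a row does not reach only later rows make up. A row lasts 1/8 s, in which the tool goes at most 62.5 mm and 10.7 degrees, less where a joint would pass 70% of its speed; a pose out of reach is approached as far as the arm can. A call with a gripper value outside its range is refused whole. The fingers move at their own pace and stop on an object; "squeeze" is the grip in N (left out, the last holds). Time passes only in rows, so rows that repeat a pose let the fingers close, or fill a call up. It gives the time, the measured TCP pose, the force and the opening at its end, in the units of the state.
- readout.get_state(): the state, without advancing time (a new reading comes with each control period).
- cams.read_camera(name): name is "scene" or "side" or "wrist"; returns the picture (384x512x3 uint8, blue, green, red); there is no depth.
- cams.camera_params(name): a dict with "mtx" (3x3 intrinsics, pixels), "R" (3x3) and "t" (3): a world point X has camera coordinates R X + t; the wrist camera has in their place "mount" (4x4, takes a point from camera to tool coordinates, whose origin is the TCP and whose axes are the tool frame's). Camera axes: x right, y down, z forward; pixel columns grow to the right and rows downward; lengths in m; the calibration is good to about 2 mm. A picture is of the moment at which its call begins: read the wrist's pose just before it. camera_params takes no time and is no camera call.
- env.hand_in(): hands the job in, once; it reports no verdict.
Trained networks look in the newest picture that a camera, given by its name, has taken for a name from the list of things; names that differ only in an ending like _2 or _b are one class to them, and where a whole thing is asked for, a point or a joint stands for the part that bears it (a point fixed in the world has none). Each returns a list of dicts, best first, with "conf" (0 to 1); they miss things now and then, are a little off and sometimes report something else, mostly with a low value. They report only what shows in the picture. A call takes as long as a camera call.
- finder.regions_of(camera, name): "pixels" (384x512 bool, what is visible of it) and "point" ([column, row] in pixels, amid what is visible of it).
The state is a dict: "clock": time; "joint_pos": joint angles; "qvel": joint speeds; "tau": joint torques, N m; "tcp_pos": TCP position; "orientation": TCP orientation; "wrist_force": force on the tool from outside, world axes, zero at the start; "ft_torque": the same for the moment, N m; "finger_gap": finger opening in m.
Only numpy, scipy, OpenCV 4.12 (cv2) and the standard library are available. Lean on these libraries where they do the work, as an engineer would, in place of code of your own. Each camera call takes 0.05 s, during which the arm holds its last target.

## Task

Take the tube that stands apart from the other two at the end of the rack, lower it fully home into the photometer's sample well without letting it drop, then swing the grey lid over it and press the lid's free edge down past its spring catch until it clicks and stays shut. Feel for the click: the height of the catch is not known, and you must never push on the instrument with more than 20 N. Leave everything else standing where it is.

Things in the scene. Friction and masses are not known exactly. Their poses are not given: they have to be found in the camera images.
- sample: the sample: a stoppered glass test tube, glass 13.4 mm dia with a flat-ended foot, cap 16.4 mm dia, 90 mm tall over all, about 12 g. Origin: centre of the foot, z up the tube; the cap spans 72 to 90 mm above the origin (grip it there). It stands upright in the end hole of the rack, in the row nearer the robot at the rack's right-hand end (rack frame x -14.5, y -71.5 mm), apart from the two other tubes
- rack: blue sheet tube rack 62 x 190 x 64 mm, loose, 0.3 kg; origin centre of its underside, long side along its y; two rows of 19 mm holes; tubes stand on its floor 4 mm up, its top sheet is at 50 to 54 mm and its two end walls reach 64 mm, so the caps stand at 76 to 94 mm above the worktop
- photometer: white bench photometer, fixed, 183 (x) x 140 (y) mm, flat deck 75 mm above its underside, sloping panel with screen and keys to the front. Origin: underside, x to the back (towards the lid hinge), y to its left, z up. A round sample well, hole dia 16.5 mm with a 2 mm chamfer, opens in the bare metal square of the deck
- well_mouth (a point): centre of the well's mouth, at deck height (photometer x 8, y 0, z 75 mm)
- well_floor (a point): centre of the well's flat floor, 65 mm below the mouth; a tube fully home has its origin here and its cap from 7 to 25 mm above the deck
- lid (a joint): angle of the photometer's grey lid, rad: about 0 shut, grows as it opens up and back (1.57 upright). Stiff hinge (0.07 N m): it stays where it is left. Not clicked, the lip rests on the catch at 0.075 to 0.135 and springs back to there when let go; clicked, it is held at 0 to 0.062, depending on how high the catch is set
- lid_hinge (a point): middle of the lid's hinge axis, which runs along the photometer's y (photometer x 70, y 0, z 79 mm). The lid is a hollow hood 106 x 128 x 31 mm, 0.10 kg; its underside clears a seated tube's cap by 5 mm
- lid_edge (a point): the place to press: a point on the lid's outer (top) face, 8 mm in from the middle of its free edge, which lies towards the robot when shut. 102 mm from the hinge axis along the lid, 29 mm above the hinge plane (lid at 0: photometer x -32, y 0, z 108 mm)
- catch_foot (a point): foot of the spring catch on the deck, in front of the lid's middle (photometer x -50, y 0, z 75 mm). A steel keeper 34 mm wide, top 20 to 27 mm above this; it is set on slotted screws anywhere within 7 mm of height, not measured. A lip on the lid must pass it: pressed at lid_edge the force rises over some 7 mm to 11 to 16 N, drops at the click, and a hard stop follows about 1 mm lower
- other_tube_1: another stoppered tube, same size, at the left part of the rack's far row; leave it
- other_tube_2: another stoppered tube, same size, in the left end hole of the rack's near row; leave it
- petri_dish: small culture dish, 60 mm dia x 14 mm, left of the photometer; leave it
- cover_box: flat box of cover glasses, 96 x 48 x 20 mm, behind the photometer; leave it
- timer: small bench timer, 64 x 60 x 19 mm, right of the rack; leave it
- the_hand_gel: small bottle, 34 x 50 x 123 mm, at the back; leave it
- immersion_oil: small dropper bottle, 86 mm tall, at the back; leave it

How it is judged:
By the outcome, as a careful person would: the job done as asked, in the order asked, and still so for the second after the job is handed in, with the robot touching nothing.
It also fails if it takes over 64 s, if anything falls off the work surface, if the arm or the gripper's body presses on something with over 40 N, if the wrist force passes 120 N, or if a joint passes its speed limit or range.

## Working session

There is one attempt and no reset: what is moved stays moved. The work goes in short steps, Python scripts to look and compute and a tool call to move; the robot and the scene stay as the last step left them, time stands still between calls to the robot, and variables do not carry over. Pictures are saved under pics/ and viewed, and the job is handed in when it is done.

Besides the shell and the picture viewer there is one more tool, called after "Emit:" by a JSON object that holds its "fn" and its "kwargs". drive_tool: Moves the arm, as the interface text tells. Its arguments: {"type":"object","properties":{"moves":{"type":"array"},"squeeze":{"type":"number"}},"required":["moves"]}

```bash
mkdir -p pics; ls; cat > h.py <<'E'
import numpy as np, cv2
from workcell import readout, cams, env, finder
from scipy.spatial.transform import Rotation as Rn
def st(): return readout.get_state()
def Rt(s):
    q=s['orientation']; return Rn.from_quat([q[1],q[2],q[3],q[0]]).as_matrix()
def cam(name,s=None):
    p=cams.camera_params(name)
    K=np.array(p['mtx'])
    if name=='wrist':
        M=np.array(p['mount']);s=s or st();T=np.eye(4);T[:3,:3]=Rt(s);T[:3,3]=s['tcp_pos']
        W=np.linalg.inv(T@M);return K,W[:3,:3],W[:3,3]
    return K,np.array(p['R']),np.array(p['t'])
def proj(c,X):
    K,R,t=c;x=(R@np.atleast_2d(X).T).T+t;u=(K@x.T).T;return u[:,:2]/u[:,2:]
def ray_z(c,uv,z):
    K,R,t=c;d=R.T@np.linalg.solve(K,[uv[0],uv[1],1]);o=-R.T@t
    return o+d*(z-o[2])/d[2]
E
python3 - <<'E'
from h import *
s=st()
for k,v in s.items(): print(k,np.round(v,4))
for n in ['scene','side','wrist']:
    im=cams.read_camera(n);cv2.imwrite(f'pics/{n}0.png',im)
    c=cam(n);print(n,c[0].tolist(),'pos',-c[1].T@c[2])
    for o in ['sample','rack','photometer','lid','catch_foot']:
        try:
            for r in finder.regions_of(n,o)[:4]:
                ys,xs=np.nonzero(r['pixels']);print(o,round(r['conf'],2),np.round(r['point'],1),xs.min(),xs.max(),ys.min(),ys.max())
        except Exception as e: print(o,e)
E
```

```text
pics
clock 0.0
joint_pos [1.1474 0.314  0.045  1.3036 0.     1.4312]
qvel [-0.0009  0.0013 -0.001  -0.001  -0.0004  0.0009]
tau [-2.20000e-03 -4.80634e+01  2.98531e+01  1.95000e-02 -2.00000e-04
 -0.00000e+00]
tcp_pos [0.1608 0.5515 0.2304]
orientation [ 0.6998  0.0994  0.7002 -0.1006]
wrist_force [-0.0699  0.6547 -0.4623]
ft_torque [ 0.0451 -0.0273 -0.0388]
finger_gap 0.0849
scene [[405.89396883033737, 0.0, 259.30005546950235], [0.0, 405.89396883033737, 185.91194676783746], [0.0, 0.0, 1.0]] pos [-0.2398326   1.00457347  0.73974188]
sample 0.49 [302.7 180.8] 299 303 172 194
rack 0.95 [293.6 196.3] 273 307 176 217
rack 0.49 [299.2 180.2] 299 303 172 193
photometer 0.68 [207.5 221.2] 182 257 192 257
lid 0.94 [194.1 209. ] 182 205 193 224
catch_foot 0.88 [207.2 214.2] 183 256 192 257
side [[408.3041982229232, 0.0, 257.82057946252075], [0.0, 408.3041982229232, 192.50200389154827], [0.0, 0.0, 1.0]] pos [ 0.07383178 -0.6870686   1.14762016]
sample 0.54 [264.3 248.8] 262 266 243 260
sample 0.53 [214.8 170.5] 181 238 127 205
rack 0.94 [248.5 240.3] 224 279 214 266
photometer 0.96 [213.9 169.9] 182 237 127 205
lid 0.62 [221.5 141.3] 204 237 125 162
catch_foot 0.6 [218.3 143.2] 203 238 125 162
catch_foot 0.55 [210.  166.8] 181 237 126 206
wrist [[303.7507469679858, 0.0, 258.70407637958544], [0.0, 303.7507469679858, 191.50828677996148], [0.0, 0.0, 1.0]] pos [0.08833725 0.57353245 0.37413556]
photometer 0.42 [ 95.7 377. ] 89 102 373 383
lid 0.24 [ 96.8 377.8] 89 102 373 383
catch_foot 0.4 [ 97.7 381.7] 88 102 374 383
```

```bash
python3 - <<'E'
import cv2
a=cv2.imread('pics/scene0.png');b=cv2.imread('pics/side0.png')
cv2.imwrite('pics/scene0c.png',cv2.resize(a[150:290,160:350],None,fx=4,fy=4,interpolation=cv2.INTER_CUBIC))
cv2.imwrite('pics/side0c.png',cv2.resize(b[110:280,140:320],None,fx=3.5,fy=3.5,interpolation=cv2.INTER_CUBIC))
E
```

```text
(no output)
```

View pics/scene0.png

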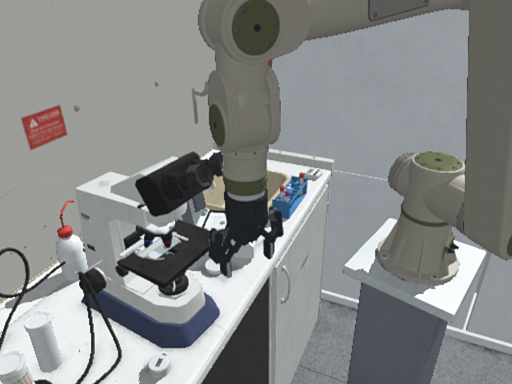

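View pics/scene0c.png

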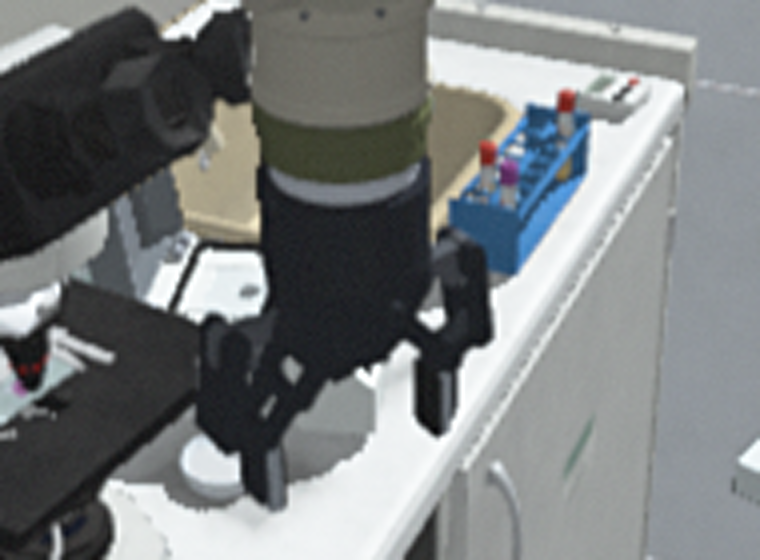

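View pics/side0c.png

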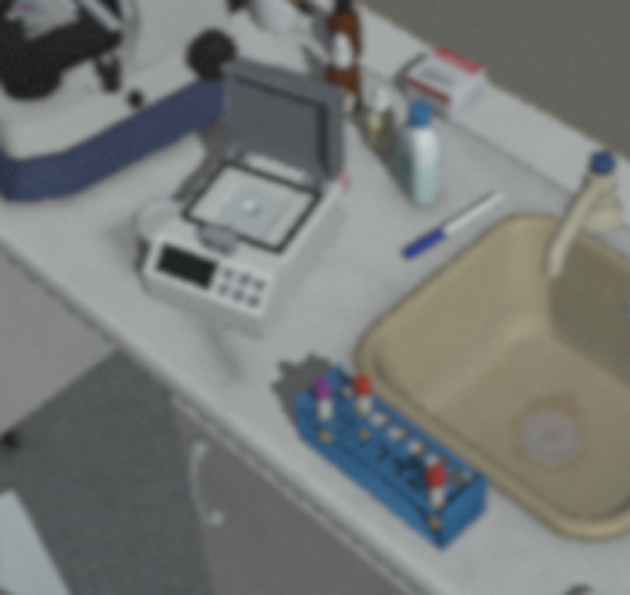

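View pics/wrist0.png

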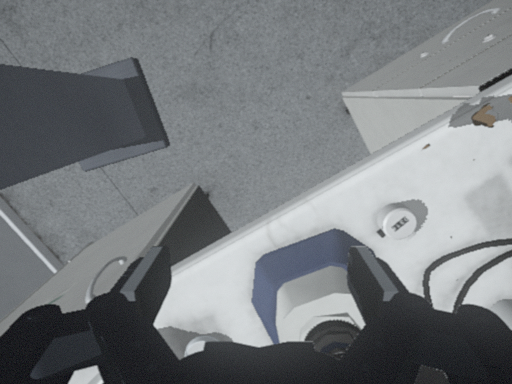

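The side view shows the sample (red cap) near (264,246) and the well near (211,169). The lid is open, leaning back. I'll get coarse positions next.

```bash
python3 - <<'E'
from h import *
s=st();print(Rt(s));print(np.array(cams.camera_params('wrist')['mount']))
c=cam('side');cs=cam('scene')
f=lambda x,y:(x/3.5+140,y/3.5+110)
print('cap top',ray_z(c,f(436,466),.094)); print('cap mid', ray_z(c,f(436,475),.085))
print('cap scene',ray_z(cs,(160+567/4,150+100/4),.085))
print('oth',ray_z(c,f(322,388),.085),ray_z(c,f(362,387),.085))
print('well',ray_z(c,f(249,205),.075))
for p in [(183,212),(228,162),(322,192),(275,248)]: print('deck frame',ray_z(c,f(*p),.075))
print('catch',ray_z(c,f(219,237),.085))
E
```

```text
[[ 5.14814205e-05  2.80006063e-01  9.59998230e-01]
 [ 1.31851686e-04  9.59998221e-01 -2.80006067e-01]
 [-9.99999990e-01  1.40992495e-04  1.25028006e-05]]
[[ 4.30493397e-04 -3.00823669e-01  9.53679682e-01 -1.42796435e-01]
 [ 9.99999906e-01  1.81883893e-04 -3.94029970e-04  2.88573883e-04]
 [-5.49254317e-05  9.53679761e-01  3.00823719e-01 -7.58106191e-02]
 [ 0.00000000e+00  0.00000000e+00  0.00000000e+00  1.00000000e+00]]
cap top [ 0.46838242 -0.09484757  0.094     ]
cap mid [ 0.46654178 -0.09779007  0.085     ]
cap scene [ 0.46323945 -0.09886359  0.085     ]
oth [0.42987413 0.04032795 0.085     ] [0.4618212  0.02121323 0.085     ]
well [0.48931469 0.29702684 0.075     ]
deck frame [0.42633911 0.32536338 0.075     ]
deck frame [0.50097442 0.3668052  0.075     ]
deck frame [0.56350824 0.27218992 0.075     ]
deck frame [0.48258815 0.22825707 0.075     ]
catch [0.43807648 0.26404449 0.085     ]
```

View pics/side0.png

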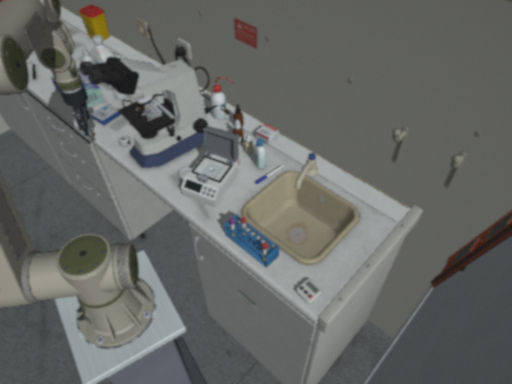

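```bash
cat >> h.py <<'E'
def plan(p,yaw,tilt=0):
    """shift & rotvec in tool axes to reach TCP p with tool pointing down, tool z at world yaw(deg)"""
    s=st();R=Rt(s);a=np.deg2rad(yaw)
    z=np.array([np.cos(a),np.sin(a),0]);x=np.array([0,0,-1.]);y=np.cross(z,x)
    Rg=np.stack([x,y,z],1)
    d=R.T@(np.array(p)-np.array(s['tcp_pos']));rv=Rn.from_matrix(R.T@Rg).as_rotvec()
    print('clock',round(s['clock'],2),'tcp',np.round(s['tcp_pos'],4),'gap',round(s['finger_gap'],4),'F',np.round(s['wrist_force'],2))
    print('shift',np.round(d,4),'rot',np.round(rv,4))
E
python3 -c "
from h import *
plan([.46,.28,.27],29)"
```

```text
clock 0.9 tcp [0.161  0.5521 0.2313] gap 0.0855 F [ 0.23 -0.22 -0.31]
shift [-0.0387 -0.1775  0.3632] rot [-7.899e-01  1.000e-04 -1.000e-04]
```

Emit:
{"fn": "drive_tool", "kwargs": {"moves": [[[-0.01,-0.02,0.04,-0.08,0,0,0],[-0.02,-0.04,0.08,-0.16,0,0,0],[-0.03,-0.06,0.12,-0.24,0,0,0],[-0.039,-0.08,0.16,-0.32,0,0,0],[-0.039,-0.1,0.2,-0.4,0,0,0]]], "squeeze": 20}}

```text
clock: 1.52
tcp_pos: [0.3263, 0.3993, 0.2714]
orientation: [0.706, -0.042, 0.705, 0.043]
wrist_force: [-0.1, 0.3, 0.2]
finger_gap: 0.0854
```

```bash
python3 -c "
from h import *
plan([.46,.28,.27],29)"
```

```text
clock 1.52 tcp [0.3263 0.3993 0.2714] gap 0.0854 F [-0.08  0.33  0.23]
shift [ 0.0014 -0.1344  0.1186] rot [-0.3871  0.002  -0.0009]
```

Emit:
{"fn": "drive_tool", "kwargs": {"moves": [[[0,-0.034,0.03,-0.1,0,0,0],[0,-0.068,0.06,-0.2,0,0,0],[0.001,-0.1,0.09,-0.3,0.001,0,0],[0.001,-0.134,0.118,-0.387,0.002,-0.001,0],[0.001,-0.134,0.118,-0.387,0.002,-0.001,0]]]}}

```text
clock: 2.15
tcp_pos: [0.4614, 0.2784, 0.2701]
orientation: [0.685, -0.176, 0.685, 0.175]
wrist_force: [-0.1, -0.3, -0.5]
finger_gap: 0.0856
```

```bash
python3 - <<'E'
from h import *
s=st();im=cams.read_camera('wrist');cv2.imwrite('pics/w1.png',im)
plan([.465,-.098,.2],29)
import pickle;pickle.dump(s,open('s1.pkl','wb'))
for o in ['photometer','lid','catch_foot','well_mouth','cover_box','the_hand_gel']:
    try:
        for r in finder.regions_of('wrist',o)[:2]:
            ys,xs=np.nonzero(r['pixels']);print(o,round(r['conf'],2),np.round(r['point'],1),xs.min(),xs.max(),ys.min(),ys.max())
    except Exception as e: print(o,e)
E
```

```text
clock 2.2 tcp [0.4601 0.2793 0.2701] gap 0.0854 F [0.48 0.55 0.6 ]
shift [ 0.0701 -0.333  -0.1775] rot [-0.0035 -0.0005 -0.0003]
photometer 0.95 [260.4 213.6] 195 338 95 337
lid 0.95 [265.6 291.6] 196 337 236 336
catch_foot 0.58 [262.  218.5] 195 338 95 337
catch_foot 0.35 [348.4 168.7] 323 368 149 191
the_hand_gel 0.69 [180.1 310.1] 164 202 272 353
```

View pics/w1.png

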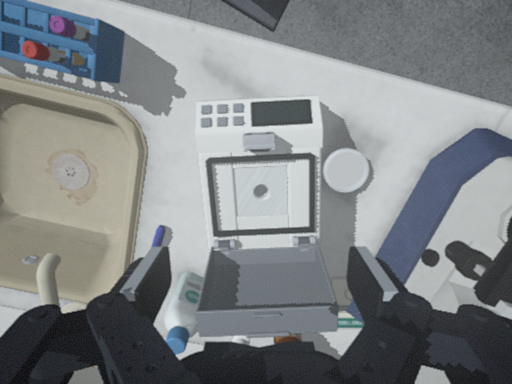

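The wrist picture shows the well at about (262,190), the catch at (258,142) and the open lid spanning rows 240–336. I'll refine from an upscaled crop.

```bash
python3 - <<'E'
import cv2
a=cv2.imread('pics/w1.png')
cv2.imwrite('pics/w1c.png',cv2.resize(a[85:260,180:350],None,fx=4.5,fy=4.5*.75 if 0 else 3.4,interpolation=cv2.INTER_CUBIC))
cv2.imwrite('pics/w1d.png',cv2.resize(a[165:215,235:290],None,fx=11,fy=11,interpolation=cv2.INTER_CUBIC))
E
```

```text
(no output)
```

View pics/w1c.png

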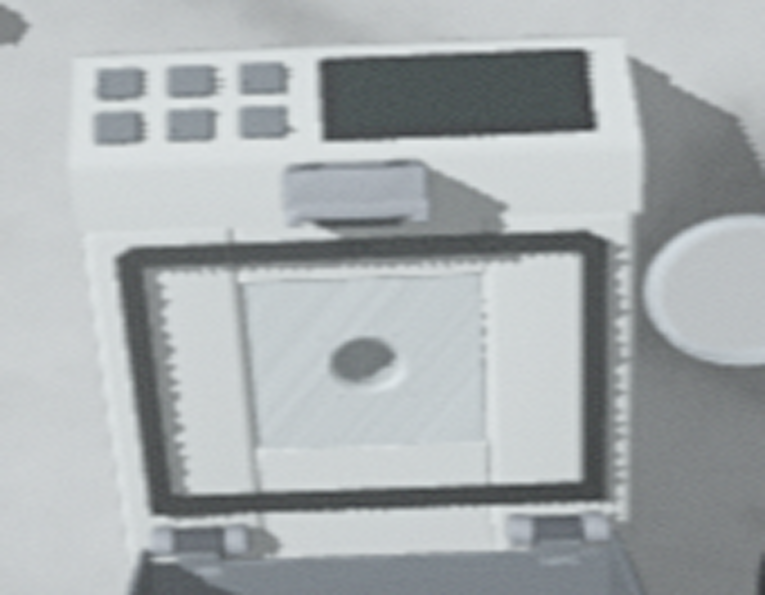

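View pics/w1d.png

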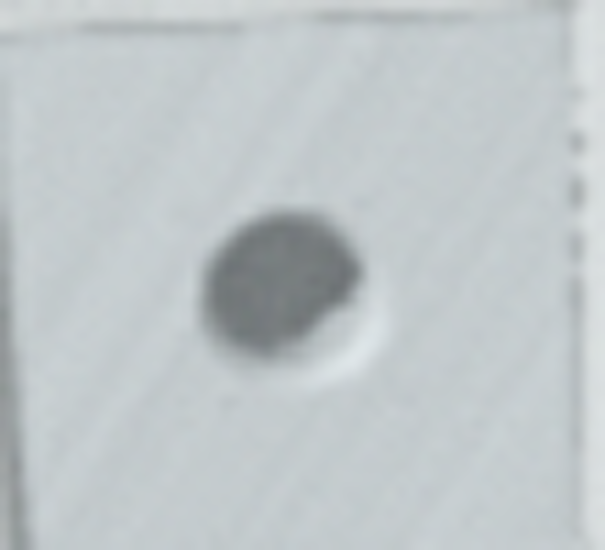

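```bash
python3 - <<'E'
from h import *
import pickle
s=pickle.load(open('s1.pkl','rb'));s2=st()
for ss in (s,s2):
    c=cam('wrist',ss)
    g=lambda x,y:(180+x/4.5-.4,85+y/3.4-.4)
    w=ray_z(c,(261.1,191.4),.075);print('well',w,ss['tcp_pos'])
    P=[ray_z(c,g(*p),.077)[:2] for p in [(118,258),(605,232),(613,500),(153,512)]]
    for i in range(4):
        d=P[(i+1)%4]-P[i];print(np.round(P[i],4),round(np.linalg.norm(d),4),np.rad2deg(np.arctan2(d[1],d[0])))
    a=ray_z(c,g(285,165),.1);b=ray_z(c,g(425,160),.1);print('catch',a,b,np.linalg.norm(a-b))
    h=[ray_z(c,g(*p),.079) for p in [(150,540),(605,525)]];print(h,np.rad2deg(np.arctan2(*(h[1]-h[0])[:2][::-1])))
E
```

```text
well [0.48704036 0.29472995 0.075     ] [0.46137432 0.27837299 0.27005097]
[0.4845 0.2224] 0.1214 122.85392159580354
[0.4187 0.3244] 0.0964 33.16139487073299
[0.4993 0.3771] 0.1239 -59.052173573917486
[0.5631 0.2708] 0.0923 -148.3730321924371
catch [0.43467583 0.24452351 0.1       ] [0.41814978 0.27156262 0.1       ] 0.03168949577793401
[array([0.57235387, 0.27476471, 0.079     ]), array([0.50802806, 0.37955488, 0.079     ])] 121.54382846113431
well [0.4843242  0.29778601 0.075     ] [0.45862236 0.28109781 0.27057604]
[0.4822 0.2253] 0.1216 123.17823652778455
[0.4157 0.3271] 0.0965 33.4929686267968
[0.4962 0.3804] 0.1241 -58.73551854841531
[0.5606 0.2742] 0.0924 -148.0458196126715
catch [0.43217126 0.24718731 0.1       ] [0.41546392 0.2741763  0.1       ] 0.0317417809652821
[array([0.56988065, 0.27827796, 0.079     ]), array([0.50487248, 0.38288182, 0.079     ])] 121.85971251853186
```

```bash
python3 - <<'E'
from h import *
for i in range(4):
    s=st();im=cams.read_camera('wrist');cv2.imwrite(f'pics/w2_{i}.png',im);c=cam('wrist',s)
    print(s['clock'],np.round(s['tcp_pos'],4),np.round(s['qvel'],4), np.round(s['joint_pos'],4))
plan([.465,-.098,.2],32)
E
```

```text
2.5 [0.4586 0.2811 0.2706] [-0.0023  0.0032  0.0005 -0.0002 -0.0009 -0.0016] [ 0.4006  0.2325  0.0334  1.3716  0.     -0.107 ]
2.55 [0.4587 0.2811 0.2705] [-0.0049  0.0018  0.0003 -0.0014  0.0005 -0.0006] [ 0.4004  0.2325  0.0334  1.3715  0.     -0.107 ]
2.6 [0.4588 0.281  0.2705] [-0.0039  0.001   0.002  -0.0007 -0.0003 -0.0009] [ 0.4002  0.2326  0.0335  1.3715 -0.     -0.1071]
2.65 [0.4589 0.2809 0.2705] [-0.0053  0.0023  0.0008  0.0007  0.0007 -0.0017] [ 0.4     0.2327  0.0336  1.3715 -0.     -0.1072]
clock 2.7 tcp [0.459  0.2808 0.2705] gap 0.0854 F [-0.14 -0.29 -0.68]
shift [ 0.0705 -0.334  -0.1787] rot [-0.0515  0.0002  0.0001]
```

```bash
python3 - <<'E'
from h import *
import cv2,pickle
a=cv2.imread('pics/w2_3.png',0)[165:215,235:290]
b=cv2.resize(a,None,fx=11,fy=11,interpolation=cv2.INTER_CUBIC)
cv2.imwrite('pics/w2d.png',cv2.convertScaleAbs(b,alpha=1.6,beta=-120))
_,t=cv2.threshold(b,150,255,cv2.THRESH_BINARY_INV)
n,l,stt,cen=cv2.connectedComponentsWithStats(t)
print(stt,cen)
E
```

```text
[[     0      0    605    550 317292]
 [   172    221    155    139  15458]] [[304.7896039  273.78902714]
 [244.74039332 289.0934791 ]]
```

View pics/w2d.png

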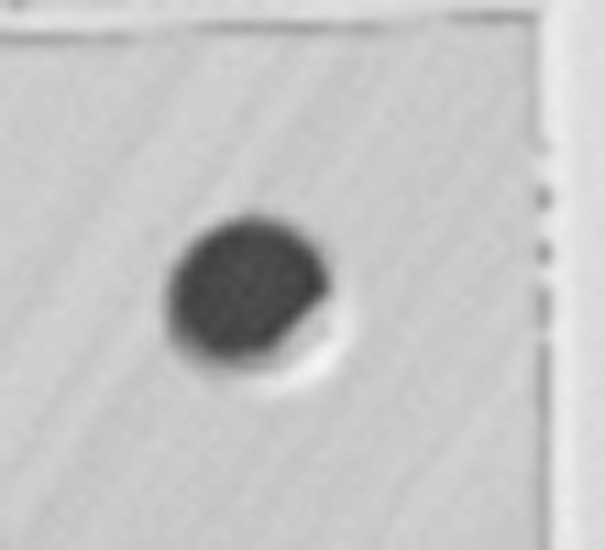

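Emit:
{"fn": "drive_tool", "kwargs": {"moves": [[[0.007,-0.034,-0.018,-0.01,0,0,0],[0.014,-0.067,-0.036,-0.02,0,0,0],[0.021,-0.1,-0.054,-0.03,0,0,0],[0.028,-0.134,-0.072,-0.04,0,0,0],[0.035,-0.167,-0.09,-0.05,0,0,0]]]}}

```text
clock: 3.32
tcp_pos: [0.4613, 0.09, 0.2355]
orientation: [0.68, -0.195, 0.68, 0.195]
wrist_force: [0.7, -0.3, 0.7]
finger_gap: 0.0854
```

```bash
python3 -c "
from h import *
plan([.465,-.098,.2],32)"
```

```text
clock 3.33 tcp [0.4613 0.09   0.2355] gap 0.0854 F [ 0.66 -0.3   0.72]
shift [ 0.0355 -0.1615 -0.0964] rot [-0.0008  0.0006  0.0004]
```

Emit:
{"fn": "drive_tool", "kwargs": {"moves": [[[0.008,-0.036,-0.022,0,0,0,0],[0.016,-0.073,-0.044,0,0,0,0],[0.024,-0.11,-0.066,0,0,0,0],[0.032,-0.146,-0.088,0,0,0,0],[0.0355,-0.1615,-0.0964,0,0,0,0]]]}}

```text
clock: 3.95
tcp_pos: [0.4648, -0.0996, 0.1996]
orientation: [0.68, -0.194, 0.68, 0.194]
wrist_force: [-0.5, 0.2, 0.2]
finger_gap: 0.0857
```

```bash
python3 - <<'E'
from h import *
s=dict(st());
for i in range(2): s=st();im=cams.read_camera('wrist')
cv2.imwrite('pics/w3.png',im)
import pickle;pickle.dump(s,open('s3.pkl','wb'))
print(s['clock'],np.round(s['tcp_pos'],4))
for o in ['sample','rack']:
    for r in finder.regions_of('wrist',o)[:3]:
        ys,xs=np.nonzero(r['pixels']);print(o,round(r['conf'],2),np.round(r['point'],1),xs.min(),xs.max(),ys.min(),ys.max())
a=cv2.imread('pics/w3.png')
# well recompute
p0=dict(pickle.load(open('s1.pkl','rb')));p0['tcp_pos']=np.array([.4589,.2809,.2705])
c=cam('wrist',p0);print('well',ray_z(c,(258.0,192.3),.075))
E
```

```text
4.0 [ 0.4651 -0.1005  0.1993]
sample 0.87 [263.2 190. ] 256 273 170 201
rack 0.55 [320.8 205.6] 229 428 149 268
well [0.48738543 0.29462753 0.075     ]
```

View pics/w3.png

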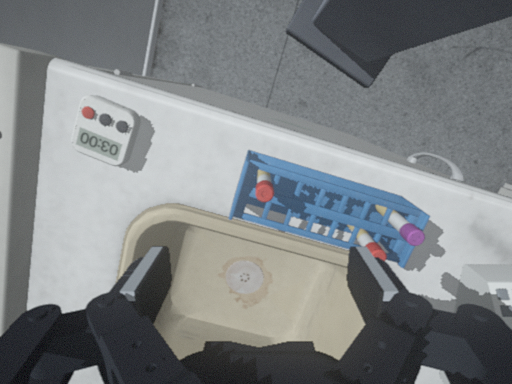

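The wrist picture shows the sample's red cap at about (264,190) in the right end hole.

```bash
python3 - <<'E'
from h import *
import pickle
a=cv2.imread('pics/w3.png')
cv2.imwrite('pics/w3c.png',cv2.resize(a[155:215,230:300],None,fx=9,fy=9,interpolation=cv2.INTER_CUBIC))
hsv=cv2.cvtColor(a,cv2.COLOR_BGR2HSV)
m=(((hsv[...,0]<10)|(hsv[...,0]>170))&(hsv[...,1]>100))
m[:, :240]=0;m[:,290:]=0;m[:150]=0;m[215:]=0
ys,xs=np.nonzero(m);print(xs.min(),xs.max(),ys.min(),ys.max(),xs.mean(),ys.mean())
c=cam('wrist',pickle.load(open('s3.pkl','rb')))
# model: silhouette of cap
th=np.linspace(0,2*np.pi,60)
from scipy.optimize import minimize
def sil(xy):
    pts=np.array([[xy[0]+.0082*np.cos(t),xy[1]+.0082*np.sin(t),z] for z in (.076,.094) for t in th])
    h=cv2.convexHull(proj(c,pts).astype(np.float32)); M=cv2.moments(h);return np.array([M['m10']/M['m00'],M['m01']/M['m00']]),h
from scipy.optimize import fsolve
x=fsolve(lambda q:sil(q)[0]-[xs.mean(),ys.mean()],[.465,-.098]);print(x,sil(x)[1][:,0].min(0),sil(x)[1][:,0].max(0), len(xs),cv2.contourArea(sil(x)[1]))
E
```

```text
256 273 181 201 263.92391304347825 191.1159420289855
[ 0.46674335 -0.0950429 ] [254.51414 179.14641] [273.6119  202.85684] 276 369.27432640409097
```

View pics/w3c.png

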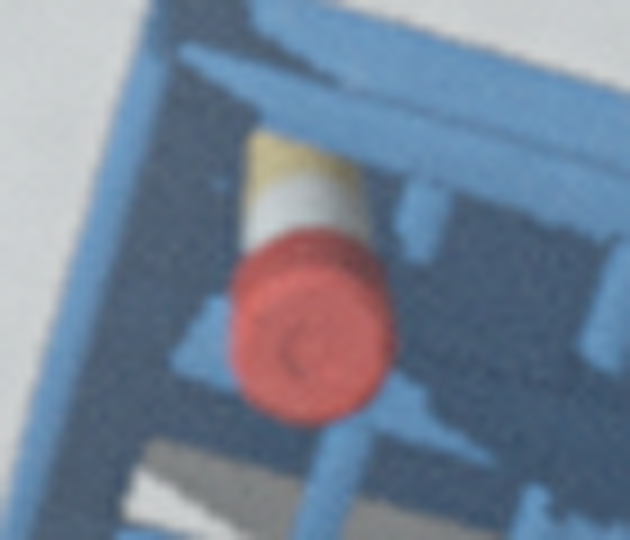

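```bash
python3 - <<'E'
from h import *
import pickle
c=cam('wrist',pickle.load(open('s3.pkl','rb')));print(ray_z(c,(264.2,192.7),.094))
plan([.467,-.095,.11],32)
E
```

```text
[ 0.4657982  -0.09549172  0.094     ]
clock 4.15 tcp [ 0.465  -0.0973  0.2   ] gap 0.0853 F [ 0.06 -0.51 -0.62]
shift [0.09   0.0008 0.0029] rot [-0.0008  0.0008 -0.0003]
```

Emit:
{"fn": "drive_tool", "kwargs": {"moves": [[[0.03,0.0,0.002,0,0,0,0],[0.06,0.0,0.002,0,0,0,0],[0.09,0.0,0.002,0,0,0,0],[0.09,0.0,0.002,0,0,0,0],[0.09,0.0,0.002,0,0,0,0]]]}}

```text
clock: 4.78
tcp_pos: [0.4674, -0.0955, 0.1112]
orientation: [0.68, -0.195, 0.679, 0.195]
wrist_force: [-0.5, 0.3, 0.1]
finger_gap: 0.0855
```

```bash
python3 - <<'E'
from h import *
plan([.4665,-.095,.073],32)
im=cams.read_camera('wrist');cv2.imwrite('pics/w4.png',im)
E
```

```text
clock 4.78 tcp [ 0.4674 -0.0955  0.1112] gap 0.0855 F [-0.49  0.28  0.15]
shift [ 0.0382  0.0009 -0.0006] rot [0.0007 0.0017 0.0006]
```

View pics/w4.png

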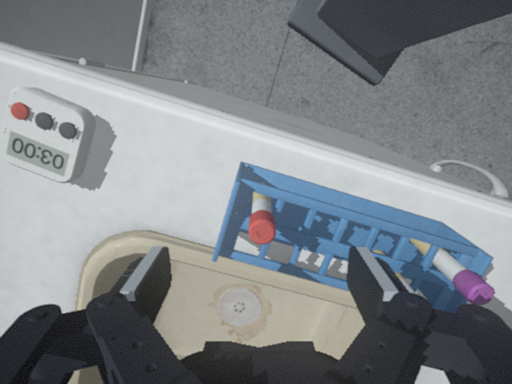

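Cap at (262,230), centred between the open jaws. Descending and closing.

Emit:
{"fn": "drive_tool", "kwargs": {"moves": [[[0.02,0.001,-0.001,0,0,0,0],[0.038,0.001,-0.001,0,0,0,0],[0.038,0.001,-0.001,0,0,0,0],[0.038,0.001,-0.001,0,0,0,120],[0.038,0.001,-0.001,0,0,0,255]]], "squeeze": 20}}

```text
clock: 5.45
tcp_pos: [0.4674, -0.0959, 0.0747]
orientation: [0.681, -0.196, 0.678, 0.194]
wrist_force: [0.4, -0.3, 0.5]
finger_gap: 0.0515
```

Emit:
{"fn": "drive_tool", "kwargs": {"moves": [[[0,0,0,0,0,0,255],[0,0,0,0,0,0,255],[0,0,0,0,0,0,255],[0,0,0,0,0,0,255],[0,0,0,0,0,0,255]]]}}

```text
clock: 6.08
tcp_pos: [0.4678, -0.096, 0.0751]
orientation: [0.681, -0.196, 0.678, 0.194]
wrist_force: [-1.0, -0.7, 5.9]
finger_gap: 0.0154
```

```bash
python3 - <<'E'
from h import *
plan([.4665,-.095,.073],32)
im=cams.read_camera('wrist');cv2.imwrite('pics/w5.png',im)
E
```

```text
clock 6.08 tcp [ 0.4678 -0.096   0.0751] gap 0.0154 F [-1.05 -0.73  5.9 ]
shift [ 0.0021  0.0015 -0.0006] rot [0.0004 0.0041 0.0038]
```

View pics/w5.png

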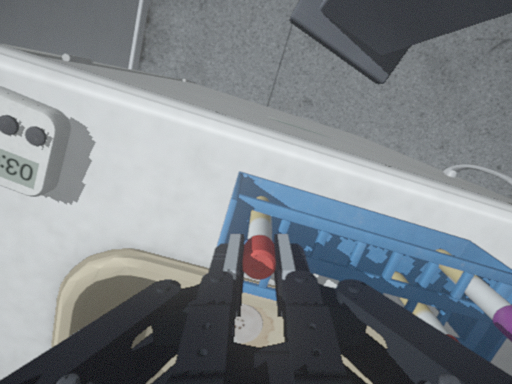

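Gripped (gap 15.4 mm); the cap is between the pads. Lifting.

Emit:
{"fn": "drive_tool", "kwargs": {"moves": [[[-0.01,0,0,0,0,0,255],[-0.03,0,0,0,0,0,255],[-0.06,0,0,0,0,0,255],[-0.1,0,0,0,0,0,255],[-0.14,0,0,0,0,0,255]]]}}

```text
clock: 6.75
tcp_pos: [0.4666, -0.0957, 0.2165]
orientation: [0.681, -0.196, 0.678, 0.194]
wrist_force: [0.1, -0.7, -1.1]
finger_gap: 0.0157
```

```bash
python3 - <<'E'
from h import *
plan([.4875,.2947,.215],32)
im=cams.read_camera('wrist');cv2.imwrite('pics/w6.png',im)
im=cams.read_camera('side');cv2.imwrite('pics/side6.png',cv2.resize(im[180:290,190:320],None,fx=5,fy=5,interpolation=cv2.INTER_CUBIC))
E
```

```text
clock 6.75 tcp [ 0.4666 -0.0957  0.2165] gap 0.0157 F [ 0.09 -0.71 -1.14]
shift [0.0012 0.3199 0.2247] rot [0.0003 0.0036 0.0033]
```

View pics/w6.png

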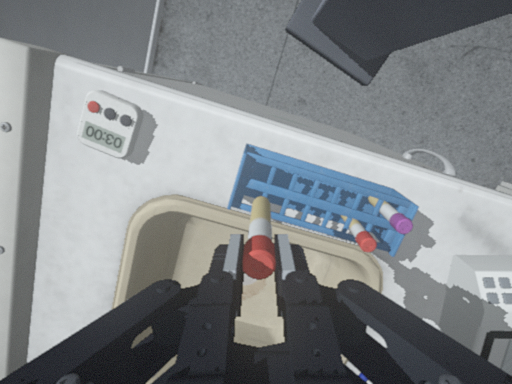

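View pics/side6.png

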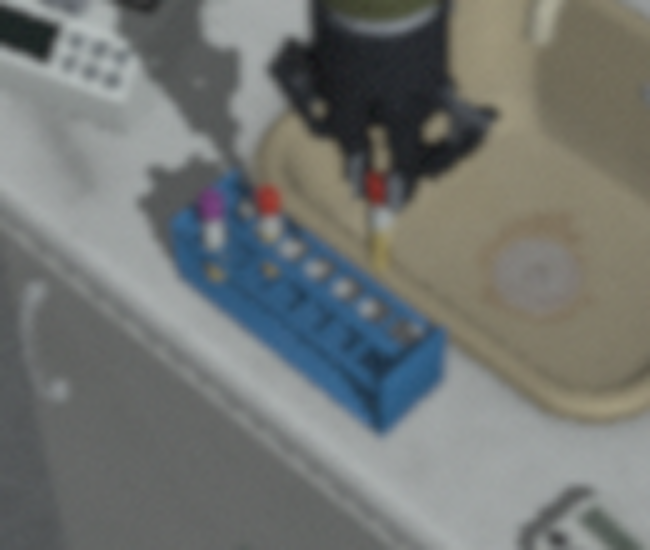

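```bash
python3 - <<'E'
from h import *
K=np.array(cams.camera_params('wrist')['mtx']);M=np.linalg.inv(np.array(cams.camera_params('wrist')['mount']))
th=np.linspace(0,2*np.pi,40)
def pr(p): q=(M[:3,:3]@np.atleast_2d(p).T).T+M[:3,3];u=(K@q.T).T;return u[:,:2]/u[:,2:]
for x,r in ((.071,.0067),(.03,.0067),(-.001,.0082),(-.019,.0082)):
    P=pr(np.array([[x,r*np.cos(t),r*np.sin(t)] for t in th]));print(x,pr([x,0,0]),P.min(0),P.max(0))
a=cv2.imread('pics/w6.png');cv2.imwrite('pics/w6c.png',cv2.resize(a[180:290,215:305],None,fx=6,fy=5,interpolation=cv2.INTER_CUBIC))
E
```

```text
0.071 [[259.62983305 202.50652766]] [250.67699076 193.97347809] [268.60636076 210.88935387]
0.03 [[259.78626183 224.73977325]] [248.96584475 214.64971481] [270.63389175 234.61557004]
-0.001 [[259.95593047 248.85480175]] [244.22965964 234.50463746] [275.71605533 262.76445937]
-0.019 [[260.08713131 267.50239674]] [242.44185156 251.70386466] [277.7679885  282.75787555]
```

View pics/w6c.png

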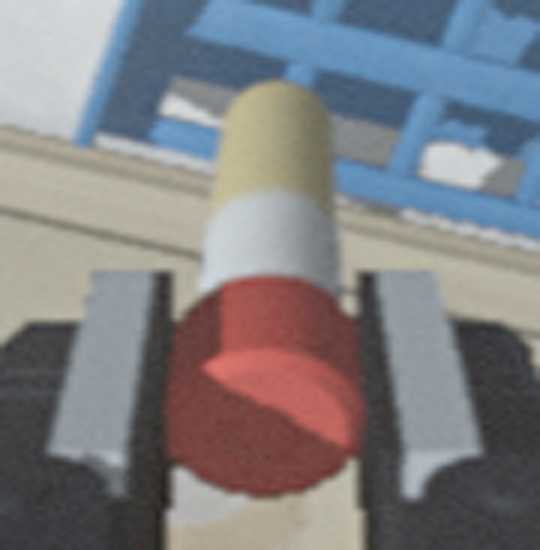

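Emit:
{"fn": "drive_tool", "kwargs": {"moves": [[[0,0.02,0.014,0,0,0,255],[0,0.056,0.039,0,0,0,255],[0,0.092,0.064,0,0.002,0.002,255],[0,0.128,0.09,0,0.003,0.003,255],[0,0.164,0.115,0,0.004,0.003,255]]]}}

```text
clock: 7.48
tcp_pos: [0.4793, 0.1046, 0.2185]
orientation: [0.682, -0.197, 0.678, 0.193]
wrist_force: [-0.3, -0.3, 0.1]
finger_gap: 0.0155
```

```bash
python3 -c "
from h import *
plan([.4875,.2947,.215],32)"
```

```text
clock 7.47 tcp [0.4793 0.1046 0.2185] gap 0.0155 F [-0.32 -0.28  0.07]
shift [0.0029 0.1569 0.1077] rot [0.0002 0.0036 0.0065]
```

Emit:
{"fn": "drive_tool", "kwargs": {"moves": [[[0,0.036,0.025,0,0,0,255],[0.001,0.072,0.05,0,0.002,0.003,255],[0.002,0.108,0.074,0,0.004,0.006,255],[0.003,0.14,0.096,0,0.004,0.006,255],[0.003,0.157,0.108,0,0.004,0.006,255]]]}}

```text
clock: 8.1
tcp_pos: [0.4869, 0.2964, 0.2139]
orientation: [0.679, -0.196, 0.68, 0.195]
wrist_force: [-0.6, -0.2, -0.0]
finger_gap: 0.0152
```

Emit:
{"fn": "drive_tool", "kwargs": {"moves": [[[0,0,0,0,0,0,255],[0,0,0,0,0,0,255],[0,0,0,0,0,0,255],[0,0,0,0,0,0,255],[0,0,0,0,0,0,255]]]}}

```text
clock: 8.72
tcp_pos: [0.4871, 0.2959, 0.2141]
orientation: [0.679, -0.196, 0.68, 0.195]
wrist_force: [-0.7, -0.0, -0.2]
finger_gap: 0.0152
```

```bash
python3 - <<'E'
from h import *
plan([.4875,.2947,.163],32)
im=cams.read_camera('wrist');cv2.imwrite('pics/w7.png',im)
E
```

```text
clock 8.72 tcp [0.4871 0.2959 0.2141] gap 0.0152 F [-0.73 -0.03 -0.2 ]
shift [ 0.0511 -0.0012 -0.0002] rot [ 0.0011 -0.0019  0.0004]
```

View pics/w7.png

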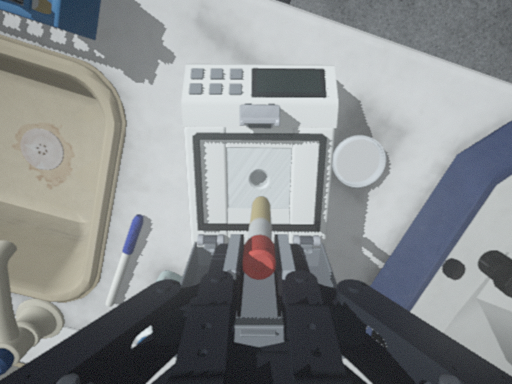

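Emit:
{"fn": "drive_tool", "kwargs": {"moves": [[[0.015,0,0,0,0,0,255],[0.03,-0.001,0,0,-0.001,0,255],[0.045,-0.001,0,0,-0.002,0,255],[0.051,-0.001,0,0,-0.002,0,255],[0.051,-0.001,0,0,-0.002,0,255]]]}}

```text
clock: 9.4
tcp_pos: [0.4871, 0.2949, 0.1622]
orientation: [0.679, -0.196, 0.68, 0.195]
wrist_force: [0.3, 0.2, 0.6]
finger_gap: 0.0147
```

```bash
python3 - <<'E'
from h import *
plan([.4875,.2947,.16],32)
s=st()
im=cams.read_camera('wrist');cv2.imwrite('pics/w8.png',im)
cv2.imwrite('pics/w8c.png',cv2.resize(im[150:290,210:310],None,fx=6,fy=4.2,interpolation=cv2.INTER_CUBIC))
c=cam('wrist',s);print('well proj',proj(c,[.4874,.2946,.075]))
# lid angle
import pickle
c1=cam('wrist',pickle.load(open('s1.pkl','rb')))
a=np.deg2rad(32);ex=np.array([np.cos(a),np.sin(a),0]);ey=np.array([-np.sin(a),np.cos(a),0]);ez=np.array([0,0,1])
O=np.array([.4872,.2947,0])-.008*ex
for t in np.arange(1.3,2.2,.1):
    r=[]
    for (u,v,y) in [(106,29,0),(106,0,0),(106,29,.064),(106,29,-.064)]:
        x=70-u*np.cos(t)+v*np.sin(t);z=79+u*np.sin(t)+v*np.cos(t)
        r.append(O+x/1e3*ex+y*ey+z/1e3*ez)
    print(round(t,2),np.round(proj(c1,r)).tolist(),np.round(r[0],3))
E
```

```text
clock 9.4 tcp [0.4871 0.2949 0.1622] gap 0.0147 F [0.31 0.17 0.55]
shift [ 0.0022 -0.0004  0.0002] rot [ 0.0013 -0.0013  0.0002]
well proj [[259.05254657 195.88657636]]
1.3 [[266.0, 298.0], [264.0, 265.0], [340.0, 295.0], [193.0, 302.0]] [0.539 0.327 0.189]
1.4 [[266.0, 309.0], [265.0, 277.0], [339.0, 305.0], [194.0, 312.0]] [0.549 0.333 0.188]
1.5 [[267.0, 317.0], [265.0, 288.0], [338.0, 314.0], [196.0, 321.0]] [0.558 0.339 0.187]
1.6 [[267.0, 325.0], [266.0, 299.0], [337.0, 322.0], [198.0, 328.0]] [0.567 0.345 0.184]
1.7 [[268.0, 331.0], [266.0, 308.0], [336.0, 328.0], [200.0, 334.0]] [0.576 0.35  0.18 ]
1.8 [[268.0, 336.0], [267.0, 316.0], [335.0, 333.0], [202.0, 339.0]] [0.584 0.355 0.176]
1.9 [[268.0, 339.0], [267.0, 323.0], [333.0, 336.0], [204.0, 342.0]] [0.592 0.36  0.17 ]
2.0 [[269.0, 341.0], [268.0, 329.0], [332.0, 338.0], [206.0, 344.0]] [0.6   0.365 0.163]
2.1 [[269.0, 342.0], [268.0, 333.0], [330.0, 339.0], [208.0, 345.0]] [0.606 0.369 0.156]
```

View pics/w8c.png

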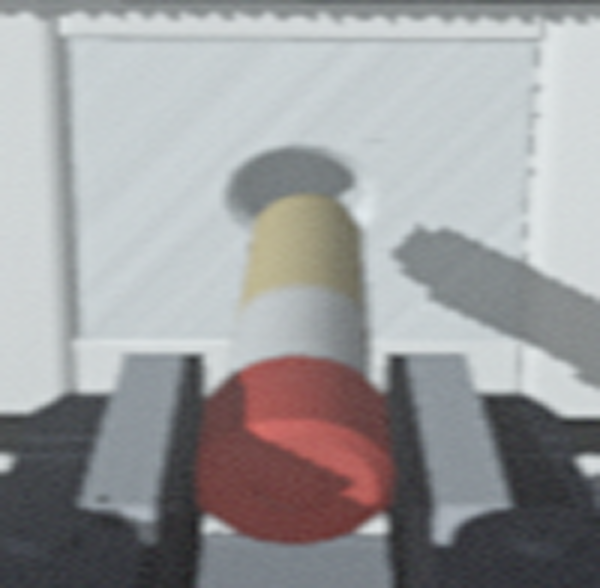

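Emit:
{"fn": "drive_tool", "kwargs": {"moves": [[[0.005,-0.001,-0.001,0,0,0,255],[0.012,-0.001,-0.001,0,0,0,255],[0.02,-0.001,-0.001,0,0,0,255],[0.027,-0.001,-0.001,0,0,0,255],[0.027,-0.001,-0.001,0,0,0,255]]]}}

```text
clock: 10.07
tcp_pos: [0.4868, 0.2936, 0.135]
orientation: [0.679, -0.196, 0.68, 0.195]
wrist_force: [1.3, 0.7, -0.3]
finger_gap: 0.0153
```

```bash
python3 - <<'E'
from h import *
plan([.4869,.2943,.083],32)
im=cams.read_camera('wrist')
cv2.imwrite('pics/w9c.png',cv2.resize(im[150:290,210:310],None,fx=6,fy=4.2,interpolation=cv2.INTER_CUBIC))
E
```

```text
clock 10.07 tcp [0.4868 0.2936 0.135 ] gap 0.0153 F [ 1.26  0.75 -0.3 ]
shift [0.052  0.0006 0.0006] rot [ 0.0014 -0.0015  0.0001]
```

View pics/w9c.png

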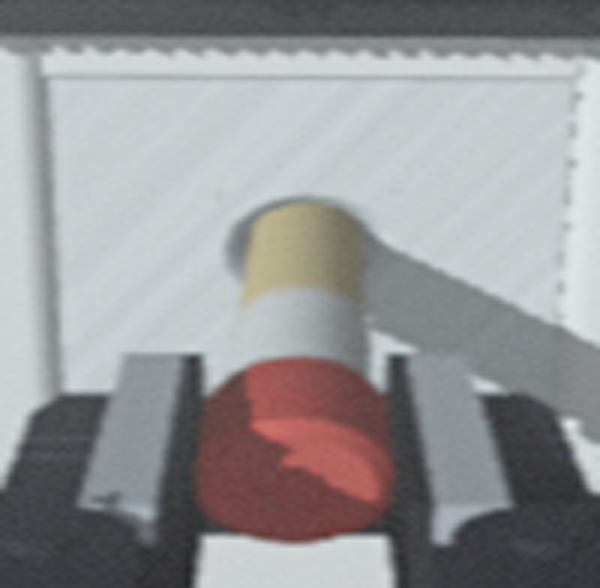

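Tube foot is inside the mouth, touching lightly on the robot side. I'll shift 1 mm back and go on down.

Emit:
{"fn": "drive_tool", "kwargs": {"moves": [[[0.005,0,0.001,0,0,0,255],[0.015,0,0.001,0,0,0,255],[0.025,0,0.001,0,0,0,255],[0.035,0,0.001,0,0,0,255],[0.04,0,0.001,0,0,0,255]]]}}

```text
clock: 10.75
tcp_pos: [0.4874, 0.294, 0.0944]
orientation: [0.679, -0.196, 0.68, 0.195]
wrist_force: [-0.5, -0.2, 0.0]
finger_gap: 0.0153
```

Emit:
{"fn": "drive_tool", "kwargs": {"moves": [[[0.001,0,0,0,0,0,255],[0.003,0,0,0,0,0,255],[0.005,0,0,0,0,0,255],[0.007,0,0,0,0,0,255],[0.008,0,0,0,0,0,255]]]}}

```text
clock: 11.38
tcp_pos: [0.4874, 0.294, 0.0864]
orientation: [0.679, -0.196, 0.68, 0.195]
wrist_force: [-0.0, 0.6, 0.6]
finger_gap: 0.0153
```

Emit:
{"fn": "drive_tool", "kwargs": {"moves": [[[0.001,0,0,0,0,0,255],[0.001,0,0,0,0,0,255],[0.002,0,0,0,0,0,255],[0.002,0,0,0,0,0,255],[0.003,0,0,0,0,0,255]]]}}

```text
clock: 12.0
tcp_pos: [0.4875, 0.2941, 0.0835]
orientation: [0.679, -0.196, 0.68, 0.195]
wrist_force: [-0.3, -0.4, -0.9]
finger_gap: 0.0154
```

Emit:
{"fn": "drive_tool", "kwargs": {"moves": [[[0.0005,0,0,0,0,0,255],[0.001,0,0,0,0,0,255],[0.001,0,0,0,0,0,255],[0.0015,0,0,0,0,0,255],[0.0015,0,0,0,0,0,255]]]}}

```text
clock: 12.62
tcp_pos: [0.4875, 0.2941, 0.0819]
orientation: [0.679, -0.196, 0.68, 0.195]
wrist_force: [0.0, -0.6, -0.0]
finger_gap: 0.0151
```

Emit:
{"fn": "drive_tool", "kwargs": {"moves": [[[0.0005,0,0,0,0,0,255],[0.001,0,0,0,0,0,255],[0.001,0,0,0,0,0,255],[0.001,0,0,0,0,0,255],[0.001,0,0,0,0,0,255]]]}}

```text
clock: 13.25
tcp_pos: [0.4876, 0.2942, 0.0812]
orientation: [0.679, -0.196, 0.68, 0.195]
wrist_force: [0.0, -0.0, 3.9]
finger_gap: 0.0159
```

Emit:
{"fn": "drive_tool", "kwargs": {"moves": [[[0.0005,0,0,0,0,0,255],[0.001,0,0,0,0,0,255],[0.001,0,0,0,0,0,255],[0.001,0,0,0,0,0,255],[0.001,0,0,0,0,0,255]]]}}

```text
clock: 13.88
tcp_pos: [0.4882, 0.2945, 0.0811]
orientation: [0.68, -0.195, 0.679, 0.195]
wrist_force: [-1.2, 0.4, 7.3]
finger_gap: 0.0155
```

Firm contact at TCP 0.081, as predicted for a tube fully home. Opening.

Emit:
{"fn": "drive_tool", "kwargs": {"moves": [[[0,0,0,0,0,0,180],[0,0,0,0,0,0,130],[0,0,0,0,0,0,130],[0,0,0,0,0,0,130],[0,0,0,0,0,0,130]]]}}

```text
clock: 14.5
tcp_pos: [0.4881, 0.2944, 0.081]
orientation: [0.68, -0.195, 0.68, 0.195]
wrist_force: [0.0, 0.2, -0.4]
finger_gap: 0.0422
```

```bash
python3 - <<'E'
from h import *
plan([.4869,.2943,.2],32)
im=cams.read_camera('wrist')
cv2.imwrite('pics/w10.png',im)
E
```

```text
clock 14.5 tcp [0.4881 0.2944 0.081 ] gap 0.0422 F [ 0.02  0.15 -0.39]
shift [-0.119   0.0005 -0.0011] rot [0.0014 0.0001 0.0001]
```

View pics/w10.png

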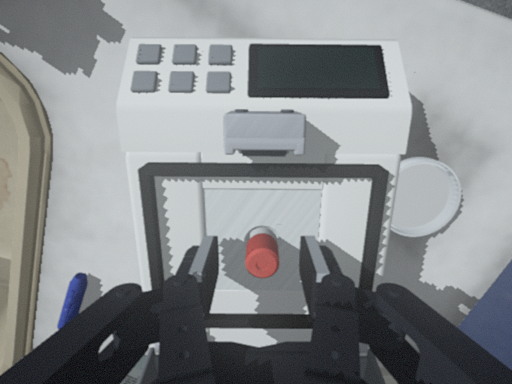

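```bash
cat >> h.py <<'E'
_a=np.deg2rad(32);EX=np.array([np.cos(_a),np.sin(_a),0]);EY=np.array([-np.sin(_a),np.cos(_a),0])
PO=np.array([.4873,.2946,0])-.008*EX
def pp(x,y,z): plan(PO+x/1e3*EX+y/1e3*EY+np.array([0,0,z/1e3]),32)
def where():
    s=st();d=np.array(s['tcp_pos'])-PO;print('photometer mm',np.round([d@EX*1e3,d@EY*1e3,d[2]*1e3],1),'F',np.round(s['wrist_force'],2))
E
python3 -c "
from h import *
where();pp(8,0,250)"
```

```text
photometer mm [ 8.7 -0.6 81. ] F [-0.92  0.02  0.16]
clock 14.55 tcp [0.4882 0.2945 0.081 ] gap 0.0417 F [-0.92  0.02  0.16]
shift [-0.169   0.0006 -0.0006] rot [0.0015 0.0003 0.0001]
```

Emit:
{"fn": "drive_tool", "kwargs": {"moves": [[[-0.02,0,0,0,0,0,130],[-0.05,0,0,0,0,0,130],[-0.09,0,0,0,0,0,130],[-0.13,0,0,0,0,0,200],[-0.17,0,0,0,0,0,255]]]}}

```text
clock: 15.18
tcp_pos: [0.488, 0.2944, 0.2524]
orientation: [0.68, -0.195, 0.679, 0.195]
wrist_force: [0.6, 0.6, -0.5]
finger_gap: 0.0064
```

```bash
python3 - <<'E'
from h import *
im=cams.read_camera('wrist');cv2.imwrite('pics/w11.png',im)
where();pp(140,0,250)
E
```

```text
photometer mm [ 10.6  -0.9 258.3] F [1.44 0.07 4.5 ]
clock 15.22 tcp [0.49   0.2952 0.2583] gap 0.0002 F [1.44 0.07 4.5 ]
shift [0.0094 0.0007 0.1293] rot [0.0015 0.0087 0.0015]
```

View pics/w11.png

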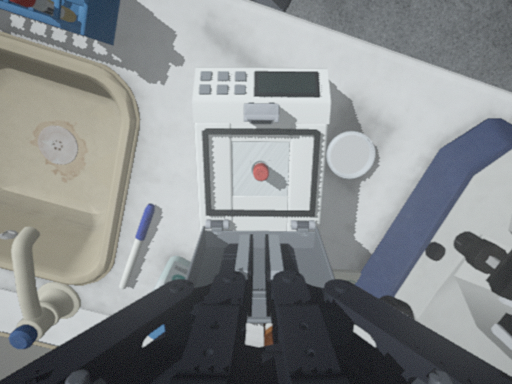

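The tube stands in the well, with the red cap at (261,172) just above the deck. Now behind the lid, staying high.

Emit:
{"fn": "drive_tool", "kwargs": {"moves": [[[0,0,0.03,0,0,0,255],[0.003,0,0.06,0,0.004,0,255],[0.006,0,0.09,0,0.008,0.001,255],[0.009,0,0.12,0,0.008,0.001,255],[0.009,0,0.13,0,0.008,0.001,255]]]}}

```text
clock: 15.85
tcp_pos: [0.6012, 0.3649, 0.2487]
orientation: [0.679, -0.196, 0.68, 0.195]
wrist_force: [-0.1, -0.2, -0.8]
finger_gap: 0.0001
```

```bash
python3 - <<'E'
from h import *
where();pp(138,0,155)
im=cams.read_camera('wrist');cv2.imwrite('pics/w12.png',im)
im=cams.read_camera('side');cv2.imwrite('pics/side12.png',cv2.resize(im[80:220,150:300],None,fx=4.2,fy=4.2,interpolation=cv2.INTER_CUBIC))
E
```

```text
photometer mm [141.9  -0.7 248.7] F [-0.05 -0.18 -0.8 ]
clock 15.85 tcp [0.6012 0.3649 0.2487] gap 0.0001 F [-0.05 -0.18 -0.8 ]
shift [ 0.0937  0.0008 -0.0038] rot [ 0.0016 -0.0005  0.0003]
```

View pics/w12.png

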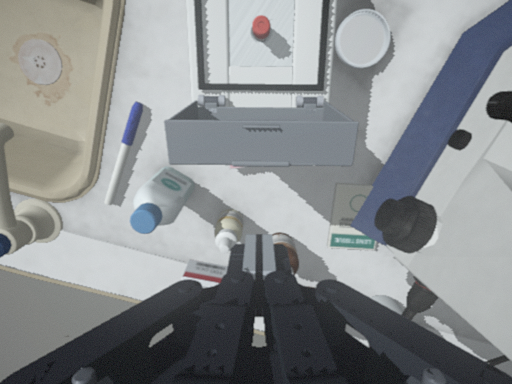

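View pics/side12.png

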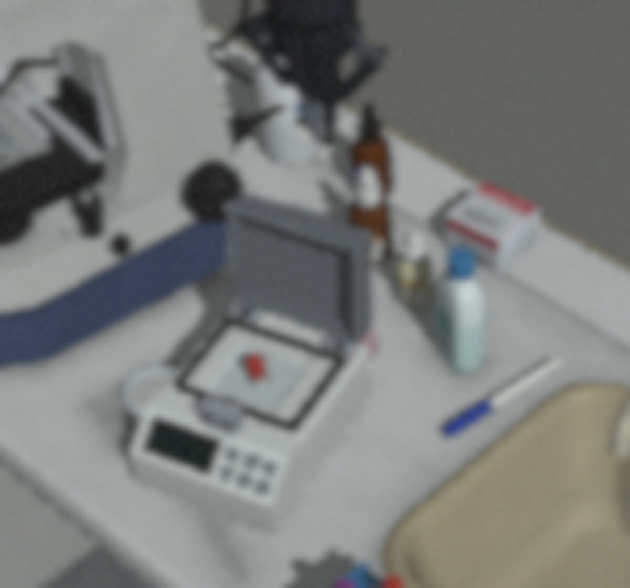

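```bash
python3 - <<'E'
from h import *
import pickle
c=cam('side')
g=lambda x,y:(150+x/4.2,80+y/4.2)
def ph(p): d=p-PO;return np.round([d@EX*1e3,d@EY*1e3,d[2]*1e3])
for n,b,t in [('brown',(375,240),(370,108)),('small',(410,300),(412,232)),('gel',(465,370),(461,250))]:
    B=ray_z(c,g(*b),0);print(n,'base',ph(B),B.round(3))
    for h in (.06,.086,.12,.15,.18,.2): print('   top at',h,ph(ray_z(c,g(*t),h)))
s=st()
c=cam('wrist',s)
for n,t,hs in [('brown',(287,243),(.1,.15,.18)),('small',(232,215),(.06,.086)),('smalltip',(226,240),(.086,))]:
    for h in hs: print(n,h,ph(ray_z(c,t,h)))
for o in ['immersion_oil','the_hand_gel','cover_box']:
  for r in finder.regions_of('side',o)[:2]:
    ys,xs=np.nonzero(r['pixels']);print(o,round(r['conf'],2),np.round(r['point'],1),xs.min(),xs.max(),ys.min(),ys.max())
E
```

```text
brown base [285.  29.   0.] [0.707 0.466 0.   ]
   top at 0.06 [405.  94.  60.]
   top at 0.086 [375.  77.  86.]
   top at 0.12 [335.  55. 120.]
   top at 0.15 [300.  36. 150.]
   top at 0.18 [265.  16. 180.]
   top at 0.2 [242.   3. 200.]
small base [221. -42.   0.] [0.69  0.372 0.   ]
   top at 0.06 [250. -31.  60.]
   top at 0.086 [224. -45.  86.]
   top at 0.12 [189. -64. 120.]
   top at 0.15 [158. -80. 150.]
   top at 0.18 [127. -96. 180.]
   top at 0.2 [ 107. -106.  200.]
gel base [ 158. -131.    0.] [0.684 0.263 0.   ]
   top at 0.06 [247. -85.  60.]
   top at 0.086 [220. -98.  86.]
   top at 0.12 [ 186. -114.  120.]
   top at 0.15 [ 155. -129.  150.]
   top at 0.18 [ 124. -143.  180.]
   top at 0.2 [ 104. -153.  200.]
brown 0.1 [215.  29. 100.]
brown 0.15 [189.  24. 150.]
brown 0.18 [174.  20. 180.]
small 0.06 [199. -33.  60.]
small 0.086 [188. -30.  86.]
smalltip 0.086 [218. -38.  86.]
immersion_oil 0.56 [246.5 148.3] 244 252 136 152
the_hand_gel 0.69 [258.2 154.9] 253 264 139 168
```

The brown bottle is at photometer x≈285 and the small one at 221, so both are clear. Descending behind the lid.

Emit:
{"fn": "drive_tool", "kwargs": {"moves": [[[0.02,0,-0.004,0,0,0,255],[0.045,0.001,-0.004,0,0,0,255],[0.07,0.001,-0.004,0,0,0,255],[0.09,0.001,-0.004,0,0,0,255],[0.094,0.001,-0.004,0,0,0,255]]]}}

```text
clock: 16.73
tcp_pos: [0.5944, 0.3621, 0.1552]
orientation: [0.679, -0.196, 0.68, 0.195]
wrist_force: [-0.5, -0.6, -0.2]
finger_gap: 0.0002
```

```bash
python3 - <<'E'
from h import *
where();pp(16,0,155)
im=cams.read_camera('wrist');cv2.imwrite('pics/w13.png',im)
E
```

```text
photometer mm [134.6   0.4 155.2] F [-0.52 -0.58 -0.19]
clock 16.73 tcp [0.5944 0.3621 0.1552] gap 0.0002 F [-0.52 -0.58 -0.19]
shift [ 0.0005 -0.0003 -0.1186] rot [ 0.0015 -0.0025  0.0001]
```

View pics/w13.png

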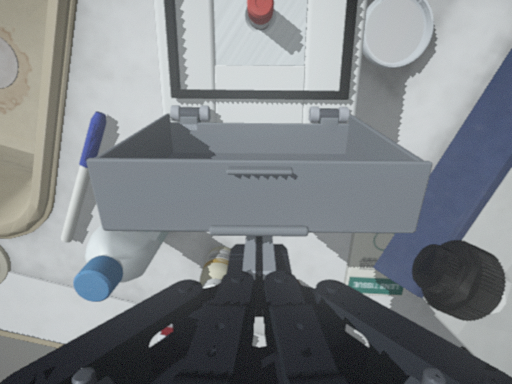

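Emit:
{"fn": "drive_tool", "kwargs": {"moves": [[[0,0,-0.01,0,0,0,255],[0,0,-0.02,0,0,0,255],[0,0,-0.03,0,0,0,255],[0,0,-0.04,0,0,0,255],[0,0,-0.05,0,0,0,255]]]}}

```text
clock: 17.4
tcp_pos: [0.5521, 0.3355, 0.1563]
orientation: [0.679, -0.196, 0.68, 0.195]
wrist_force: [1.2, 0.9, 2.7]
finger_gap: 0.0002
```

```bash
python3 - <<'E'
from h import *
where();pp(16,0,155)
im=cams.read_camera('wrist');cv2.imwrite('pics/w14.png',im)
E
```

```text
photometer mm [ 84.6   0.3 156.3] F [1.22 0.86 2.75]
clock 17.4 tcp [0.5521 0.3355 0.1563] gap 0.0002 F [1.22 0.86 2.75]
shift [ 0.0013 -0.0002 -0.0686] rot [ 0.0015 -0.0006  0.0003]
```

View pics/w14.png

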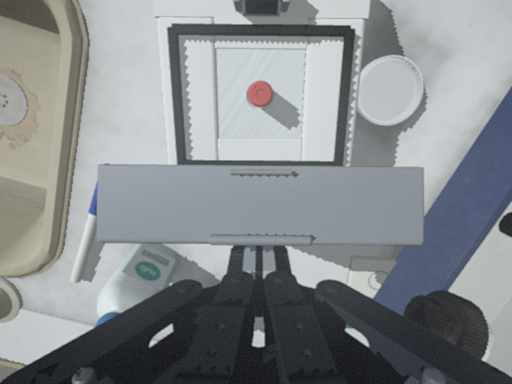

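The lid is moving forward with the finger at about 3 N. Continuing.

Emit:
{"fn": "drive_tool", "kwargs": {"moves": [[[0,0,-0.01,0,0,0,255],[0,0,-0.02,0,0,0,255],[0,0,-0.03,0,0,0,255],[0,0,-0.04,0,0,0,255],[0,0,-0.045,0,0,0,255]]]}}

```text
clock: 18.08
tcp_pos: [0.5118, 0.3104, 0.1562]
orientation: [0.678, -0.196, 0.681, 0.195]
wrist_force: [0.4, 0.7, -0.2]
finger_gap: -0.0001
```

```bash
python3 - <<'E'
from h import *
where();pp(16,0,155)
im=cams.read_camera('wrist');cv2.imwrite('pics/w15.png',im)
im=cams.read_camera('side');cv2.imwrite('pics/side15.png',cv2.resize(im[80:220,150:300],None,fx=4.2,fy=4.2,interpolation=cv2.INTER_CUBIC))
E
```

```text
photometer mm [ 37.2   0.4 156.2] F [ 0.4   0.65 -0.24]
clock 18.07 tcp [0.5118 0.3104 0.1562] gap -0.0001 F [ 0.4   0.65 -0.24]
shift [ 0.0013 -0.0004 -0.0212] rot [ 0.0015 -0.0032  0.0002]
```

View pics/w15.png

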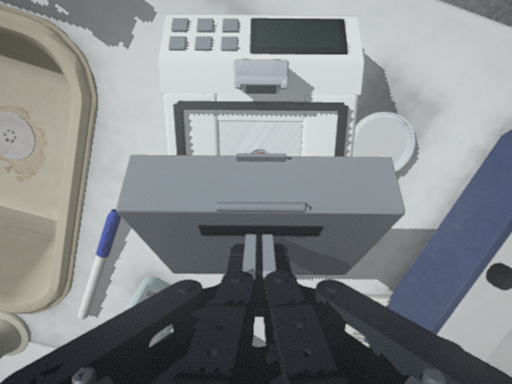

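View pics/side15.png

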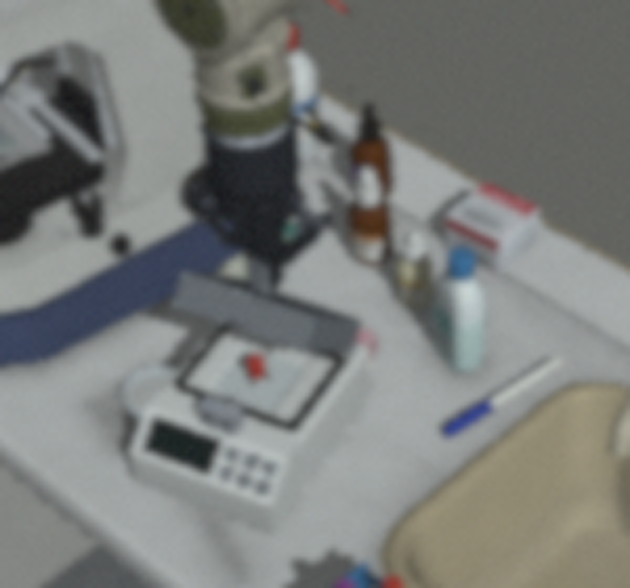

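Emit:
{"fn": "drive_tool", "kwargs": {"moves": [[[0,0,-0.006,0,0,0,255],[0,0,-0.012,0,0,0,255],[0,0,-0.018,0,0,0,255],[0,0,-0.023,0,0,0,255],[0,0,-0.023,0,0,0,255]]]}}

```text
clock: 18.8
tcp_pos: [0.492, 0.298, 0.1564]
orientation: [0.678, -0.196, 0.681, 0.195]
wrist_force: [-0.0, 0.8, -0.0]
finger_gap: -0.0001
```

Emit:
{"fn": "drive_tool", "kwargs": {"moves": [[[-0.01,0,0.002,0,0,0,255],[-0.02,0,0.002,0,0,0,255],[-0.03,0,0,0,0,0,255],[-0.04,0,0,0,0,0,255],[-0.04,0,0,0,0,0,255]]]}}

```text
clock: 19.42
tcp_pos: [0.4927, 0.2984, 0.1977]
orientation: [0.679, -0.196, 0.68, 0.195]
wrist_force: [0.1, 0.5, -0.3]
finger_gap: 0.0
```

```bash
python3 - <<'E'
from h import *
where();pp(8,0,185)
s=st();im=cams.read_camera('wrist');cv2.imwrite('pics/w16.png',im)
c=cam('wrist',s)
for t in np.arange(.2,1.1,.1):
    r=[]
    for (u,v,y) in [(110,31,.064),(110,31,-.064),(110,0,0)]:
        x=70-u*np.cos(t)+v*np.sin(t);z=79+u*np.sin(t)+v*np.cos(t)
        r.append(PO+x/1e3*EX+y*EY+np.array([0,0,z/1e3]))
    print(round(t,2),np.round(proj(c,r)).tolist())
E
```

```text
photometer mm [ 14.6   0.4 197.7] F [ 0.09  0.55 -0.3 ]
clock 19.43 tcp [0.4927 0.2984 0.1977] gap 0.0 F [ 0.09  0.55 -0.3 ]
shift [ 0.0127 -0.0003 -0.0066] rot [ 0.0014 -0.0015  0.0005]
0.2 [[353.0, 141.0], [166.0, 141.0], [259.0, 128.0]]
0.3 [[356.0, 152.0], [163.0, 152.0], [259.0, 133.0]]
0.4 [[360.0, 165.0], [159.0, 165.0], [259.0, 140.0]]
0.5 [[363.0, 180.0], [156.0, 180.0], [259.0, 149.0]]
0.6 [[365.0, 197.0], [153.0, 197.0], [259.0, 160.0]]
0.7 [[368.0, 215.0], [151.0, 215.0], [259.0, 173.0]]
0.8 [[369.0, 235.0], [149.0, 234.0], [259.0, 187.0]]
0.9 [[370.0, 255.0], [148.0, 254.0], [259.0, 204.0]]
1.0 [[371.0, 275.0], [148.0, 274.0], [259.0, 221.0]]
```

View pics/w16.png

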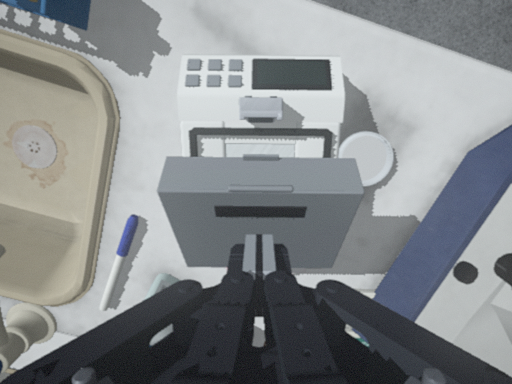

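Emit:
{"fn": "drive_tool", "kwargs": {"moves": [[[0.015,0,-0.006,0,0,0,255],[0.03,0,-0.007,0,0,0,255],[0.038,0,-0.008,0,0,0,255],[0.045,0,-0.013,0,0,0,255],[0.053,0,-0.02,0,0,0,255]]]}}

```text
clock: 20.1
tcp_pos: [0.4754, 0.2875, 0.1437]
orientation: [0.679, -0.196, 0.68, 0.195]
wrist_force: [0.8, 0.7, 0.3]
finger_gap: 0.0002
```

```bash
python3 -c "
from h import *
where();pp(-17,0,130)"
```

```text
photometer mm [ -5.9   0.3 143.7] F [0.8  0.7  0.33]
clock 20.1 tcp [0.4754 0.2875 0.1437] gap 0.0002 F [0.8  0.7  0.33]
shift [ 0.0137 -0.0003 -0.0111] rot [ 0.0014 -0.0021  0.0004]
```

Emit:
{"fn": "drive_tool", "kwargs": {"moves": [[[0.003,0,-0.003,0,-0.001,0,255],[0.006,0,-0.006,0,-0.002,0,255],[0.009,0,-0.009,0,-0.002,0,255],[0.012,0,-0.011,0,-0.002,0,255],[0.014,0,-0.011,0,-0.002,0,255]]]}}

```text
clock: 20.72
tcp_pos: [0.4659, 0.2816, 0.1296]
orientation: [0.68, -0.196, 0.68, 0.195]
wrist_force: [-0.3, -0.6, 0.8]
finger_gap: 0.0002
```

```bash
python3 - <<'E'
from h import *
where();pp(-25,0,121)
im=cams.read_camera('wrist');cv2.imwrite('pics/w17.png',im)
E
```

```text
photometer mm [-17.1   0.3 129.6] F [-0.26 -0.63  0.82]
clock 20.73 tcp [0.4659 0.2816 0.1296] gap 0.0002 F [-0.26 -0.63  0.82]
shift [ 0.0086 -0.0003 -0.0079] rot [ 0.0015 -0.0002  0.0004]
```

View pics/w17.png

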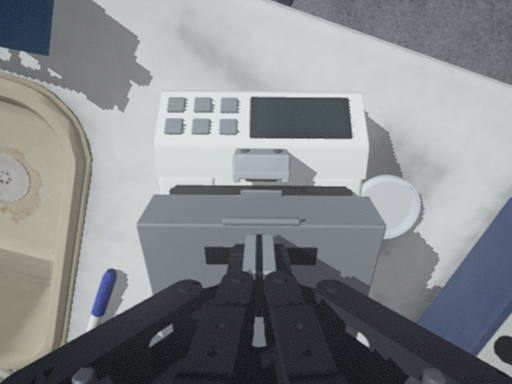

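Emit:
{"fn": "drive_tool", "kwargs": {"moves": [[[0.001,0,-0.002,0,0,0,255],[0.002,0,-0.004,0,0,0,255],[0.003,0,-0.006,0,0,0,255],[0.004,0,-0.008,0,0,0,255],[0.005,0,-0.009,0,0,0,255]]]}}

```text
clock: 21.4
tcp_pos: [0.4581, 0.2767, 0.1243]
orientation: [0.679, -0.196, 0.68, 0.195]
wrist_force: [-0.1, -0.1, -0.2]
finger_gap: -0.0001
```

Emit:
{"fn": "drive_tool", "kwargs": {"moves": [[[0.0005,0,0,0,0,0,255],[0.001,0,0,0,0,0,255],[0.0015,0,0,0,0,0,255],[0.002,0,0,0,0,0,255],[0.002,0,0,0,0,0,255]]]}}

```text
clock: 22.02
tcp_pos: [0.4581, 0.2767, 0.1222]
orientation: [0.679, -0.196, 0.68, 0.195]
wrist_force: [0.7, 0.2, 0.8]
finger_gap: 0.0002
```

```bash
python3 - <<'E'
from h import *
where();pp(-26,0,118)
E
```

```text
photometer mm [-26.3   0.3 122.2] F [0.68 0.18 0.83]
clock 22.02 tcp [0.4581 0.2767 0.1222] gap 0.0002 F [0.68 0.18 0.83]
shift [ 0.0042 -0.0003  0.0003] rot [ 0.0014 -0.0006  0.0003]
```

Emit:
{"fn": "drive_tool", "kwargs": {"moves": [[[0.0005,0,0,0,0,0,255],[0.001,0,0,0,0,0,255],[0.0015,0,0,0,0,0,255],[0.002,0,0,0,0,0,255],[0.002,0,0,0,0,0,255]]]}}

```text
clock: 22.65
tcp_pos: [0.4581, 0.2767, 0.1202]
orientation: [0.679, -0.196, 0.68, 0.195]
wrist_force: [-0.1, 0.1, 0.3]
finger_gap: 0.0002
```

Emit:
{"fn": "drive_tool", "kwargs": {"moves": [[[0.0005,0,0,0,0,0,255],[0.001,0,0,0,0,0,255],[0.001,0,0,0,0,0,255],[0.0015,0,0,0,0,0,255],[0.0015,0,0,0,0,0,255]]]}}

```text
clock: 23.28
tcp_pos: [0.458, 0.2767, 0.1187]
orientation: [0.679, -0.196, 0.68, 0.195]
wrist_force: [-1.0, 0.1, -0.3]
finger_gap: 0.0002
```

Emit:
{"fn": "drive_tool", "kwargs": {"moves": [[[0.0005,0,0,0,0,0,255],[0.001,0,0,0,0,0,255],[0.001,0,0,0,0,0,255],[0.0015,0,0,0,0,0,255],[0.0015,0,0,0,0,0,255]]]}}

```text
clock: 23.9
tcp_pos: [0.458, 0.2767, 0.1171]
orientation: [0.679, -0.196, 0.68, 0.195]
wrist_force: [-1.3, 0.2, 0.4]
finger_gap: -0.0001
```

Emit:
{"fn": "drive_tool", "kwargs": {"moves": [[[0.0005,0,0,0,0,0,255],[0.001,0,0,0,0,0,255],[0.001,0,0,0,0,0,255],[0.001,0,0,0,0,0,255],[0.001,0,0,0,0,0,255]]]}}

```text
clock: 24.52
tcp_pos: [0.4579, 0.2766, 0.1162]
orientation: [0.679, -0.196, 0.68, 0.195]
wrist_force: [-2.3, -2.2, 3.7]
finger_gap: -0.0001
```

Emit:
{"fn": "drive_tool", "kwargs": {"moves": [[[0.0005,0,0,0,0,0,255],[0.001,0,0,0,0,0,255],[0.001,0,0,0,0,0,255],[0.001,0,0,0,0,0,255],[0.001,0,0,0,0,0,255]]]}}

```text
clock: 25.15
tcp_pos: [0.4577, 0.2765, 0.1155]
orientation: [0.679, -0.196, 0.68, 0.195]
wrist_force: [-3.3, -1.7, 6.0]
finger_gap: -0.0
```

Emit:
{"fn": "drive_tool", "kwargs": {"moves": [[[0.0005,0,0,0,0,0,255],[0.001,0,0,0,0,0,255],[0.001,0,0,0,0,0,255],[0.001,0,0,0,0,0,255],[0.001,0,0,0,0,0,255]]]}}

```text
clock: 25.78
tcp_pos: [0.4576, 0.2764, 0.115]
orientation: [0.679, -0.196, 0.68, 0.195]
wrist_force: [-3.2, -2.8, 8.5]
finger_gap: -0.0001
```

Emit:
{"fn": "drive_tool", "kwargs": {"moves": [[[0.0005,0,-0.0003,0,0,0,255],[0.001,0,-0.0005,0,0,0,255],[0.001,0,-0.0005,0,0,0,255],[0.001,0,-0.0005,0,0,0,255],[0.001,0,-0.0005,0,0,0,255]]]}}

```text
clock: 26.4
tcp_pos: [0.4575, 0.2763, 0.1147]
orientation: [0.68, -0.196, 0.679, 0.195]
wrist_force: [-2.4, -1.9, 7.6]
finger_gap: -0.0
```

Emit:
{"fn": "drive_tool", "kwargs": {"moves": [[[0.0005,0,-0.0003,0,0,0,255],[0.001,0,-0.0005,0,0,0,255],[0.001,0,-0.0005,0,0,0,255],[0.001,0,-0.0005,0,0,0,255],[0.001,0,-0.0005,0,0,0,255]]]}}

```text
clock: 27.02
tcp_pos: [0.4574, 0.2763, 0.1144]
orientation: [0.68, -0.196, 0.679, 0.195]
wrist_force: [-3.1, -1.6, 6.8]
finger_gap: -0.0
```

Emit:
{"fn": "drive_tool", "kwargs": {"moves": [[[0.0008,0,-0.0003,0,0,0,255],[0.0014,0,-0.0004,0,0,0,255],[0.0014,0,-0.0004,0,0,0,255],[0.0014,0,-0.0004,0,0,0,255],[0.0014,0,-0.0004,0,0,0,255]]]}}

```text
clock: 27.65
tcp_pos: [0.4572, 0.2762, 0.1138]
orientation: [0.68, -0.196, 0.679, 0.195]
wrist_force: [-3.7, -2.5, 8.8]
finger_gap: 0.0004
```

Emit:
{"fn": "drive_tool", "kwargs": {"moves": [[[0.0008,0,-0.0003,0,0,0,255],[0.0014,0,-0.0004,0,0,0,255],[0.0014,0,-0.0004,0,0,0,255],[0.0014,0,-0.0004,0,0,0,255],[0.0014,0,-0.0004,0,0,0,255]]]}}

```text
clock: 28.28
tcp_pos: [0.4571, 0.2761, 0.1134]
orientation: [0.681, -0.196, 0.678, 0.195]
wrist_force: [-2.9, -1.6, 9.5]
finger_gap: 0.0002
```

Emit:
{"fn": "drive_tool", "kwargs": {"moves": [[[0.001,0,-0.0003,0,0,0,255],[0.0017,0,-0.0004,0,0,0,255],[0.0017,0,-0.0004,0,0,0,255],[0.0017,0,-0.0004,0,0,0,255],[0.0017,0,-0.0004,0,0,0,255]]]}}

```text
clock: 28.9
tcp_pos: [0.4569, 0.276, 0.1126]
orientation: [0.681, -0.195, 0.678, 0.196]
wrist_force: [-3.1, -1.5, 9.5]
finger_gap: 0.0001
```

Emit:
{"fn": "drive_tool", "kwargs": {"moves": [[[0.001,0,-0.0003,0,0,0,255],[0.0017,0,-0.0004,0,0,0,255],[0.0017,0,-0.0004,0,0,0,255],[0.0017,0,-0.0004,0,0,0,255],[0.0017,0,-0.0004,0,0,0,255]]]}}

```text
clock: 29.52
tcp_pos: [0.4567, 0.2759, 0.112]
orientation: [0.681, -0.196, 0.678, 0.196]
wrist_force: [-5.0, -3.0, 10.8]
finger_gap: 0.0003
```

Emit:
{"fn": "drive_tool", "kwargs": {"moves": [[[0.001,0,-0.0005,0,0,0,255],[0.0018,0,-0.001,0,0,0,255],[0.0018,0,-0.001,0,0,0,255],[0.0018,0,-0.001,0,0,0,255],[0.0018,0,-0.001,0,0,0,255]]]}}

```text
clock: 30.15
tcp_pos: [0.456, 0.2754, 0.1098]
orientation: [0.681, -0.195, 0.678, 0.196]
wrist_force: [0.6, -0.3, -0.4]
finger_gap: 0.0
```

```bash
python3 -c "
from h import *
where();pp(-27,0,112)"
```

```text
photometer mm [-28.8   0.3 109.8] F [ 0.61 -0.31 -0.38]
clock 30.15 tcp [0.456  0.2754 0.1098] gap 0.0 F [ 0.61 -0.31 -0.38]
shift [-0.0022 -0.0003  0.0018] rot [0.0018 0.0049 0.0012]
```

The force fell from 12 N to about 0 at z=0.110, which looks like the click. A small extra push should find the stop.

Emit:
{"fn": "drive_tool", "kwargs": {"moves": [[[0.0005,0,0,0,0,0,255],[0.001,0,0,0,0,0,255],[0.001,0,0,0,0,0,255],[0.001,0,0,0,0,0,255],[0.001,0,0,0,0,0,255]]]}}

```text
clock: 30.78
tcp_pos: [0.456, 0.2754, 0.1096]
orientation: [0.681, -0.195, 0.678, 0.196]
wrist_force: [-2.9, -1.7, 7.2]
finger_gap: -0.0004
```

```bash
python3 - <<'E'
from h import *
where()
im=cams.read_camera('wrist');cv2.imwrite('pics/w18.png',im)
E
```

```text
photometer mm [-28.8   0.3 109.6] F [-2.91 -1.69  7.16]
```

View pics/w18.png

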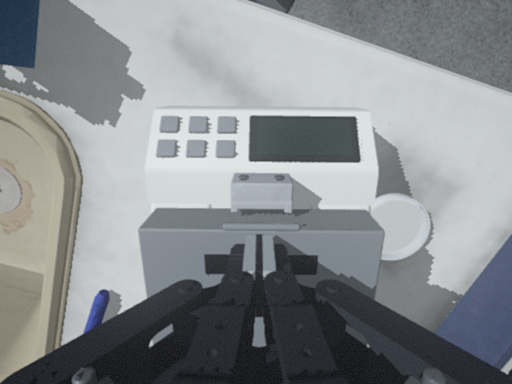

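Hard stop at 0.1096 (7 N for no travel). Retreating, then checking that the lid stays shut.

Emit:
{"fn": "drive_tool", "kwargs": {"moves": [[[-0.01,0,0,0,0,0,255],[-0.03,0,0,0,0,0,255],[-0.06,0,0,0,0,0,255],[-0.1,0,0,0,0,0,255],[-0.12,0,-0.03,0,0,0,255]]]}}

```text
clock: 31.45
tcp_pos: [0.4319, 0.26, 0.2318]
orientation: [0.683, -0.195, 0.676, 0.196]
wrist_force: [-1.0, -0.3, 0.5]
finger_gap: 0.0001
```

Emit:
{"fn": "drive_tool", "kwargs": {"moves": [[[0,0,-0.02,0,0,0,255],[0,0,-0.04,0,0,0,255],[0,0,-0.06,0,0,0,255],[0,0,-0.06,0,0,0,255],[0,0,-0.06,0,0,0,255]]]}}

```text
clock: 32.08
tcp_pos: [0.3819, 0.2284, 0.2316]
orientation: [0.683, -0.195, 0.676, 0.196]
wrist_force: [0.9, 0.1, 1.0]
finger_gap: 0.0
```

```bash
python3 - <<'E'
from h import *
where()
for i in range(3): s=st();im=cams.read_camera('wrist')
cv2.imwrite('pics/w19.png',im)
cv2.imwrite('pics/w19c.png',cv2.resize(im[150:384,130:400],None,fx=2.5,fy=2.5,interpolation=cv2.INTER_CUBIC))
c=cam('wrist',s)
for t in (0,.03,.06,.08,.1,.13):
    r=[]
    for (u,v,y) in [(110,31,.064),(110,31,-.064),(4,31,.064),(4,31,-.064)]:
        x=70-u*np.cos(t)+v*np.sin(t);z=79+u*np.sin(t)+v*np.cos(t)
        r.append(PO+x/1e3*EX+y*EY+np.array([0,0,z/1e3]))
    print(round(t,2),np.round(proj(c,r),1).tolist())
im=cams.read_camera('side');cv2.imwrite('pics/side19.png',cv2.resize(im[100:280,150:300],None,fx=4,fy=3.3,interpolation=cv2.INTER_CUBIC))
E
```

```text
photometer mm [-1.165e+02 -2.000e-01  2.316e+02] F [0.91 0.12 0.96]
0 [[325.0, 257.6], [194.6, 257.2], [318.2, 343.6], [200.7, 343.2]]
0.03 [[325.6, 260.3], [193.9, 259.8], [318.2, 344.4], [200.8, 343.9]]
0.06 [[326.3, 263.0], [193.3, 262.6], [318.1, 345.1], [200.8, 344.6]]
0.08 [[326.7, 264.9], [192.9, 264.5], [318.1, 345.6], [200.8, 345.1]]
0.1 [[327.1, 266.9], [192.5, 266.4], [318.1, 346.0], [200.8, 345.6]]
0.13 [[327.7, 269.9], [191.9, 269.5], [318.0, 346.7], [200.9, 346.3]]
```

View pics/w19.png

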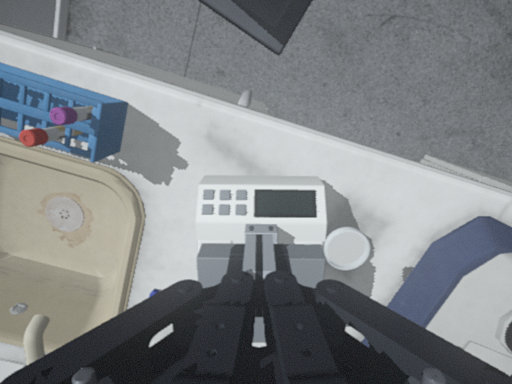

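View pics/side19.png

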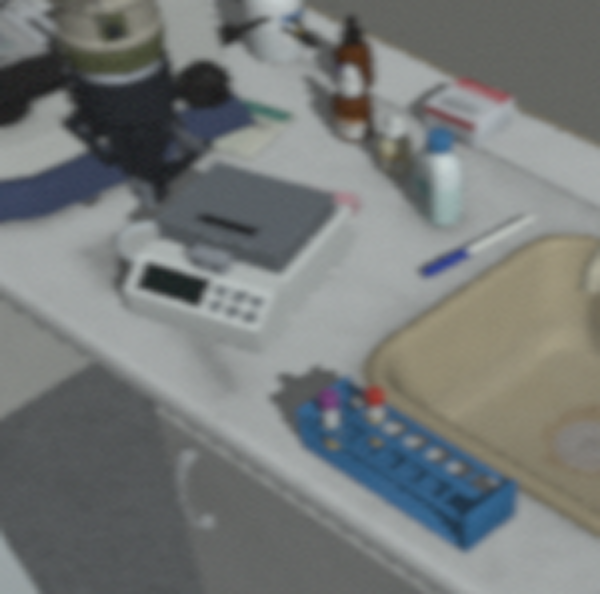

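```bash
python3 - <<'E'
import cv2,numpy as np
im=cv2.imread('pics/w19.png')
cv2.imwrite('pics/w19d.png',cv2.resize(im[225:300,185:335],None,fx=5,fy=7,interpolation=cv2.INTER_CUBIC))
g=cv2.cvtColor(im,cv2.COLOR_BGR2GRAY).astype(int)
print(g[236:275,205:218].mean(1).round().tolist());print(g[236:275,300:315].mean(1).round().tolist())
E
```

```text
[215.0, 215.0, 215.0, 216.0, 221.0, 225.0, 217.0, 169.0, 129.0, 125.0, 127.0, 127.0, 127.0, 128.0, 127.0, 127.0, 127.0, 126.0, 127.0, 125.0, 127.0, 141.0, 155.0, 147.0, 143.0, 143.0, 143.0, 142.0, 143.0, 142.0, 142.0, 141.0, 140.0, 141.0, 141.0, 140.0, 140.0, 139.0, 140.0]
[214.0, 214.0, 214.0, 213.0, 215.0, 220.0, 222.0, 213.0, 165.0, 123.0, 119.0, 121.0, 121.0, 121.0, 120.0, 121.0, 121.0, 121.0, 121.0, 119.0, 119.0, 121.0, 134.0, 145.0, 141.0, 139.0, 138.0, 138.0, 138.0, 138.0, 138.0, 138.0, 137.0, 137.0, 138.0, 137.0, 137.0, 136.0, 136.0]
```

View pics/w19d.png

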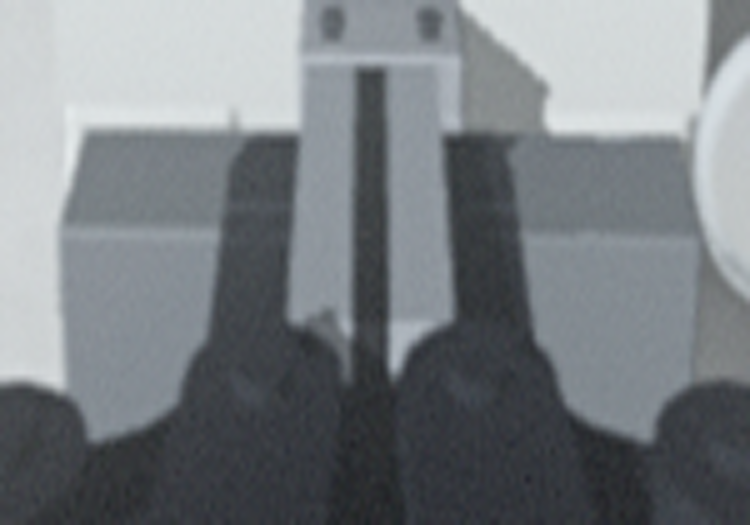

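The lid's front top edge is at row 258, which gives about 0.01 rad, below the 0.062 limit for clicked. Handing in.

```bash
python3 -c "
from h import *
print(env.hand_in())"
```

```text
the job is handed in; nothing more can be done
None
```

The sample tube is fully home in the photometer's well and the lid is clicked shut. I handed the job in at about 32 s, with the arm clear of everything.

- **Tube:** I took it from the right-hand end hole and lowered it until it touched the well floor at the expected height. The contact force rose to about 7 N before I opened the fingers. The picture afterwards showed the cap just above the deck.
- **Lid:** I pulled it over from behind with about 3 N. I then pressed near its free edge in small steps. The vertical force reached about 11 N (12 N in total) and dropped to zero with the fingertip at 110 mm. A further light push of about 8 N in total met the hard stop. Every reading stayed under 20 N.
- **Last checks:** With the hand withdrawn, the wrist picture puts the lid at about 0.01 rad, where clicked means at most 0.062. The side picture shows the rack, the other two tubes and the bottles still standing. I did not check the timer again after the start; the arm never went near it.
- **Disagreements:** While entering, the tube touched the robot side of the well at about 1.5 N, so I shifted it 1 mm before going on. Near the catch there was also up to about 6 N of sideways drag on the fingertip.

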